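# Clamp-set a battery module stack in a toggle-clamp nest

## Robot

A 7-joint arm with a two-finger parallel gripper is mounted at the origin on the work surface. World frame = base frame: x ahead of the robot, y to its left, z up, the work surface at z = 0. Lengths are in mm, angles in rad, forces in N, time in s.
With the tool pointing down it reaches from about 400 to 875 mm from the base axis. Payload 4.4 kg.
Tool frame: the origin (TCP) lies between the finger pads, 19 mm behind the fingertips; this is the grasp point; z points along the fingers, y is the line along which they close (so a half turn about z gives the same grasp; the last joint's range is limited). The gripper opens to 85 mm and grips with 20 to 120 N. Pads are 22 mm wide; open, the fingers measure 114 mm over their backs; the gripper's body (76 mm by 85 mm) begins 54 mm behind the grasp point. The pads swing forward as they close: fully open they stand 13 mm farther back than shut.
Start: joints at [-1.217, 0.628, 0.038, 1.517, -0.027, 0.996, -0.02], TCP at [264.905, 593.585, 250.013] pointing down, gripper open.
Joint ranges: [-3.06, 3.06], [-0.37, 2.12], [-1.25, 1.32], [0.18, 2.47], [-1.1, 4.24], [0.23, 1.98], [-2.94, 2.94]. Speed limits (rad/s): [2.57, 2.57, 3.14, 3.14, 3.14, 3.14, 3.14].

## Interface

Orientations are given as [roll, pitch, yaw] about the fixed x, y, z axes, in that order (R = Rz(yaw) Ry(pitch) Rx(roll)).
In Python, from cell import * gives the robot as it stands.
- The arm moves only by the tool move_arm, never from a script. Its argument "rows" is text: rows parted by semicolons, each of 7 numbers parted by spaces: the shift along the tool's x, y, z scaled (see below), then the turn, a rotation vector about the tool's x, y, z scaled (see below), then the closure, from -1 (fully open) to 1 (shut). A call has 1 to 12 rows; each row is the pose to reach, as a shift and turn from the pose commanded when the call began, along the tool's axes at that moment; what a row does not reach only later rows make up. The controller multiplies each number of a shift by 0.3 m and each number of a turn by pi/2 rad. A row lasts 1/12 s, in which the tool goes at most 41.7 mm and 7.16 degrees, less where a joint would pass 70% of its speed; a pose out of reach is approached as far as the arm can. A call with a number of a shift or a turn outside -1 to 1 is refused whole. A call with a gripper value outside its range is refused whole. The fingers move at their own pace and stop on an object; the grip force is fixed at half the most. Time passes only in rows, so rows that repeat a pose let the fingers close. It gives the time, the measured TCP pose, the force, the opening and the grip force at its end, in the units of the state.
- read_state(): the state, without advancing time (a new reading comes with each control period).
- get_image(name): name is "side" or "top"; returns a dict with "img" (480x640x3 uint8, red, green, blue), "vfov" (degrees; the focal length in pixels is half the picture's height over the tangent of half this angle, whatever the lens; pixels are square), "cx", "cy" (the principal point, pixels), "k1" (the pictures are not rectified: a ray, as slopes to the right and down, at radius r is drawn at 1 + k1 r^2 times it, then the intrinsics apply), "extrinsics" (4x4, takes a point from camera to world coordinates). Camera axes: x right, y up, looking along -z (the intrinsics and any distortion apply to the point x, -y, -z); pixel columns grow to the right and rows downward; lengths in mm; the calibration is good to about 2 mm. A picture is of the moment at which its call begins. There is no depth.
- finish_job(): hands the job in; it is judged then, once.
The state is a dict: "clock": time; "qpos": joint angles; "qd": joint speeds; "tau": joint torques, N m; "eef_pos": TCP position; "tool_rot": TCP orientation; "force": force on the tool from outside, world axes, zero at the start; "torque": the same for the moment, N m; "width": finger opening in mm; "gripper_force": force on a finger pad.
Only numpy, scipy, OpenCV 4.12 (cv2) and the standard library are available. Lean on these libraries where they do the work, as an engineer would, in place of code of your own. Each camera call takes 0.05 s, during which the arm holds its last target. There are 200 camera calls.

## Task

Build up the battery module in the clamping fixture: lay the blue pack flat in the nest, stack every green insulation board that is on the table squarely on it, then the aluminium pressure plate on top. Swing the toggle clamp (the one with the red crossbar) over centre onto the plate, let go and leave it clamping on its own for at least two seconds, then swing it fully back open, put the pressure plate back flat on its black rubber mat, and leave the pack and boards stacked in the nest; do not disturb the other things on the bench.

Things in the scene. Friction and masses are not known exactly. Their poses are not given: they have to be found in the camera images.
- fixture: Fixed clamping fixture, a 150 x 235 x 12 mm aluminium base plate. Origin on the bench surface straight below the nest's centre; the base plate spans own x -75..75 and own y -62..172 mm. Own +y leads from the nest to the clamp's hinge. Its place and yaw vary.
- nest (a point): Centre of the nest's flat floor, 20 mm above the bench, axes as the fixture. Pocket 66 (x) by 86 mm (y) between four L-shaped corner walls, tops 48 mm above the bench, continued up by 8 mm dowel pins, round tips at 92 mm. The long sides (x = +-33 mm) are open for fingers over the middle 54 mm. Parts go in with their 60 mm side along the nest's x, either way round.
- clamp_hinge (a point): Hinge axis of the clamp arm, 95 mm from the nest's centre along the fixture's +y, 104 mm above the bench; the axis runs along the fixture's x. Two bracket cheeks stand on either side of it (40 mm over their outsides).
- clamp (a joint): Swing of the clamp arm in rad: about 0 closed (arm level above the nest), stop at 1.92 fully open (leaning back, away from the nest). Over-centre: let go below about 1.05 its weight throws it shut, above about 1.2 open; either end holds itself with 0.2 to 0.3 N m (about 3 N at the foot). On a finished stack with 2, 3, 4 boards it stops at about 0.00, 0.06, 0.13.
- clamp_grip (a point): Middle of the clamp's red crossbar: round, 18 mm diameter, 118 mm long, parallel to the hinge axis, 120 mm from it, on a central 12 mm stem. At 0 it is 85 mm above the hinge and 85 mm towards the nest; at 1.92 it is 51 mm above and 109 mm beyond (+y). Pinch either half from above, fingers across the bar, 30 to 35 mm from its middle, and lead it round, tool pointing down.
- clamp_foot (a point): Underside of the black round rubber foot (22 mm diameter) of the clamp arm, 95 mm along the arm from the hinge and 30 mm below the arm's axis; it lands on the middle of the plate.
- pack: Blue battery pack with black ends and a small white label, 60 mm (its own x) by 80 mm (its own y) by 30 mm thick; origin at the centre of its underside, z up out of its upper face; about 0.26 kg, loose on the bench. Goes in first, flat on the nest's floor.
- mat: Fixed black rubber mat, 86 x 106 x 4 mm, with a grey outline panel; the pressure plate's home. Origin at the centre of its underside on the bench; its top is 4 mm above the bench.
- plate: Bare aluminium pressure plate with a small black dot in the middle of its top, 60 mm (its own x) by 80 mm (its own y) by 12 mm thick; origin at the centre of its underside, z up out of its upper face; about 0.16 kg, starts on the rubber mat.
- tin: Bystander: loose open orange plastic tray, 70 x 70 x 22 mm, with yellow connectors in it; origin at the centre of its underside. Leave alone.
- tape: Bystander: roll of amber tape lying flat, 84 mm across, 22 mm high; origin at the centre of its underside. Leave alone.
- driver: Bystander: screwdriver lying on the bench left of the fixture. Leave alone.
- plug: Bystander: small yellow connector, 20 x 16 x 10 mm, among the parts; origin at the centre of its underside. Leave alone.
- flux: Bystander: white bottle, 48 mm across, 100 mm high, behind the fixture; origin at the centre of its underside. Leave alone.
- board1: Green insulation board 1 of up to 4 (absent ones read None), all alike, 60 mm (its own x) by 80 mm (its own y) by 6 mm thick; origin at the centre of its underside, z up out of its upper face; 55 g, loose and flat on the bench.
- board2: Green insulation board 2 of up to 4 (absent ones read None), all alike, 60 mm (its own x) by 80 mm (its own y) by 6 mm thick; origin at the centre of its underside, z up out of its upper face; 55 g, loose and flat on the bench.
- board3: Green insulation board 3 of up to 4 (absent ones read None), all alike, 60 mm (its own x) by 80 mm (its own y) by 6 mm thick; origin at the centre of its underside, z up out of its upper face; 55 g, loose and flat on the bench.
- board4: Green insulation board 4 of up to 4 (absent ones read None), all alike, 60 mm (its own x) by 80 mm (its own y) by 6 mm thick; origin at the centre of its underside, z up out of its upper face; 55 g, loose and flat on the bench.
Things that resemble listed ones, but are neither listed nor needed, are in the scene too. There is more than one size of the pack; the one meant has the size given above.

How it is judged:
By the outcome, as a careful person would: the job done as asked, in the order asked, and still so for the second after the job is handed in, with the robot touching nothing.
Of board1, board2, board3, board4 only 2 to 4 are there at a start; the rules pass over those that are not, and their reading is None.
At some moment in a run one of pack, board1, board2, board3, board4, plate may be knocked a few centimetres aside while the robot is not near it.
Once in a run the grip may slacken for a moment while it holds something.
It also fails if it takes over 210 s, if anything falls off the work surface, if the arm or the gripper's body presses on something with over 40 N, if the wrist force passes 120 N, or if a joint passes its speed limit or range.

## Working session

There is one attempt and no reset: what is moved stays moved. The work goes in short steps, Python scripts to look and compute and a tool call to move; the robot and the scene stay as the last step left them, time stands still between calls to the robot, and variables do not carry over. Pictures are saved under pics/ and viewed, at most 14 in all, crops included, and the job is handed in when it is done.

Besides the shell and the picture viewer there is one more tool, called after "Call:" as name(argument=value, ...) on one line, values as JSON. move_arm: Moves the arm, as the interface text tells. Its arguments: {"type":"object","properties":{"rows":{"type":"string"}},"required":["rows"]}

```bash
mkdir -p pics; ls
cat > h.py <<'E'
from cell import *
import numpy as np, cv2
def cam(n):
    d=get_image(n); d['f']=d['img'].shape[0]/2/np.tan(np.radians(d['vfov'])/2); return d
def ray(d,uv):
    uv=np.atleast_2d(np.array(uv,float)); f=d['f']
    K=np.array([[f,0,d['cx']],[0,f,d['cy']],[0,0,1]])
    n=cv2.undistortPoints(uv.reshape(-1,1,2),K,np.array([d['k1'],0,0,0.])).reshape(-1,2)
    E=np.array(d['extrinsics']); 
    v=np.c_[n[:,0],-n[:,1],-np.ones(len(n))]@E[:3,:3].T
    return E[:3,3],v
def onz(d,uv,z):
    o,v=ray(d,uv); return o+v*((z-o[2])/v[:,2])[:,None]
def proj(d,P):
    E=np.array(d['extrinsics']); c=(np.atleast_2d(P)-E[:3,3])@E[:3,:3]
    n=np.c_[c[:,0],-c[:,1]]/-c[:,2:]; r2=(n**2).sum(1,keepdims=True); n=n*(1+d['k1']*r2)
    return n*d['f']+[d['cx'],d['cy']]
def tri(d1,u1,d2,u2):
    o1,v1=ray(d1,u1);o2,v2=ray(d2,u2);v1=v1[0];v2=v2[0]
    s=np.linalg.lstsq(np.c_[v1,-v2],o2-o1,rcond=None)[0]
    a=o1+s[0]*v1;b=o2+s[1]*v2; return (a+b)/2,np.linalg.norm(a-b)
def save(d,n,box=None,s=1):
    im=d['img'][...,::-1]
    if box: x0,y0,x1,y1=box; im=im[y0:y1,x0:x1]
    cv2.imwrite('pics/'+n+'.png',cv2.resize(im,None,fx=s,fy=s,interpolation=cv2.INTER_CUBIC))
E
python3 - <<'E'
from h import *
for n in('top','side'):
    d=cam(n); save(d,n+'0'); print(n,d['vfov'],d['cx'],d['cy'],d['k1'],np.round(d['extrinsics'],3).tolist())
print(read_state())
E
```

```text
pics
top 53.984454264569564 314.74033751721595 240.15384451959008 -0.0705033570469027 [[-0.027, 0.992, -0.126, 369.187], [-1.0, -0.028, -0.007, -24.716], [-0.01, 0.126, 0.992, 1198.763], [0.0, 0.0, 0.0, 1.0]]
side 45.019479390412975 319.63976105712123 223.6281876411416 0.022472574069001036 [[0.913, 0.292, -0.286, 129.773], [-0.408, 0.628, -0.663, -877.087], [-0.014, 0.722, 0.692, 1046.133], [0.0, 0.0, 0.0, 1.0]]
{'clock': 0.1, 'qpos': array([-1.21684604,  0.62922628,  0.03845218,  1.51827464, -0.02699785,
        0.99633152, -0.02001719]), 'qd': array([ 0.00057812, -0.0013293 ,  0.00085122, -0.00321864,  0.00055685,
       -0.0011729 ,  0.00035272]), 'tau': array([ 3.71006085e-03, -5.64520168e+01,  1.23063326e+00, -1.93971580e+01,
        1.13172422e-02,  5.43652510e-03,  6.46426827e-06]), 'eef_pos': array([264.65248472, 593.09140945, 249.19677611]), 'tool_rot': array([-3.13987113e+00,  2.25333760e-05,  2.72182021e+00]), 'force': array([0.42695292, 0.06530337, 0.18767925]), 'torque': array([-0.0198414 , -0.03029662, -0.00798484]), 'gripper_force': 0.0, 'width': 85.31392882932819}
```

View pics/top0.png

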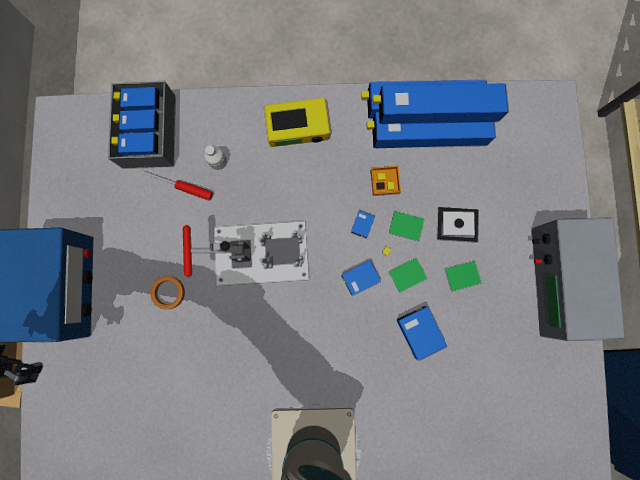

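View pics/side0.png

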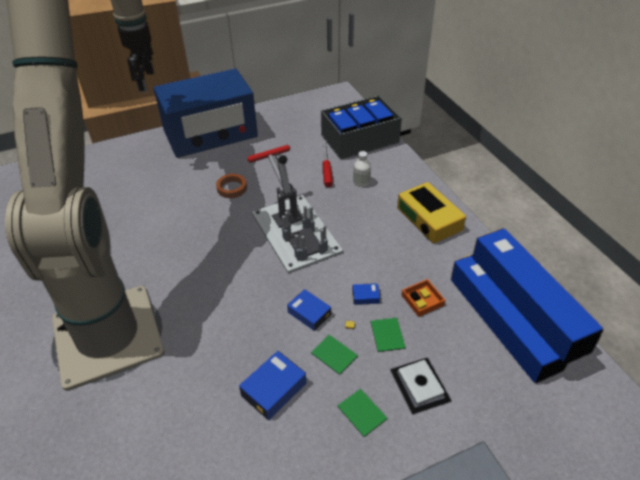

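Top view shows: clamp fixture with its nest at about (283,250) and the red bar at (187,250). There are three green boards at (406,225), (407,274) and (463,276), and the plate on its mat at (458,223). The loose blue packs are at (363,223), (361,277) and (422,332). I'll measure their sizes next.

```bash
cat >> h.py <<'E'
def blobs(d,kind,amin=150,full=True):
    im=d['img']; hsv=cv2.cvtColor(im,cv2.COLOR_RGB2HSV); h,s,v=[hsv[...,i].astype(int) for i in range(3)]
    m={'green':(h>45)&(h<80)&(s>120)&(v>50),'blue':(h>100)&(h<125)&(s>140)&(v>60),'red':((h<5)|(h>174))&(s>150)&(v>60)}[kind].astype(np.uint8)
    m=cv2.morphologyEx(m,cv2.MORPH_CLOSE,np.ones((3,3)))
    return [c.reshape(-1,2) for c in cv2.findContours(m,cv2.RETR_EXTERNAL,cv2.CHAIN_APPROX_NONE)[0] if cv2.contourArea(c)>amin]
def rect(d,c,z,exp=0.5):
    # centre, sizes (short, long), yaw of LONG side deg, at plane z
    P=onz(d,c,z)[:,:2].astype(np.float32); (cx,cy),(w,h),a=cv2.minAreaRect(P)
    px=np.linalg.norm(onz(d,[c.mean(0)],z)-onz(d,[c.mean(0)+[1,0]],z))
    w+=px;h+=px
    if w>h: w,h,a=h,w,a-90
    yaw=(a+90)%180
    return np.round([cx,cy,w,h,yaw],1)
E
python3 - <<'E'
from h import *
t=cam('top');s=cam('side')
for k,z in(('green',6),('blue',30)):
    for d,n in((t,'top'),(s,'side')):
        for c in blobs(d,k):
            r=rect(d,c,z)
            if r[3]<160: print(n,k,c.mean(0).round(),r)
save(t,'fix',(140,170,340,320),4)
save(t,'parts',(330,160,500,370),2.8)
E
```

```text
top green [463. 275.] [ 419.3 -389.8   60.9   81.4  103.3]
top green [407. 275.] [ 425.5 -248.8   60.9   80.9  114.6]
top green [406. 226.] [ 551.6 -252.2   61.4   81.3   73.4]
side green [362. 412.] [ 419.4 -394.5   59.2   79.4  103.4]
side green [334. 354.] [ 426.2 -253.8   58.8   79.1  114.6]
side green [387. 334.] [ 551.7 -256.7   58.9   80.    73.7]
top blue [422. 333.] [ 280.8 -272.9   86.7  110.7   23.9]
top blue [361. 278.] [ 421.3 -128.2   61.    82.6  114.8]
top blue [363. 224.] [ 555.8 -138.1   44.1   60.7  158.1]
side blue [274. 384.] [ 282.1 -278.8   94.2  116.9   23.8]
side blue [308. 308.] [ 417.2 -139.    70.4   87.7  115.3]
side blue [367. 293.] [ 552.2 -154.1   55.9   59.9  159.1]
```

View pics/fix.png

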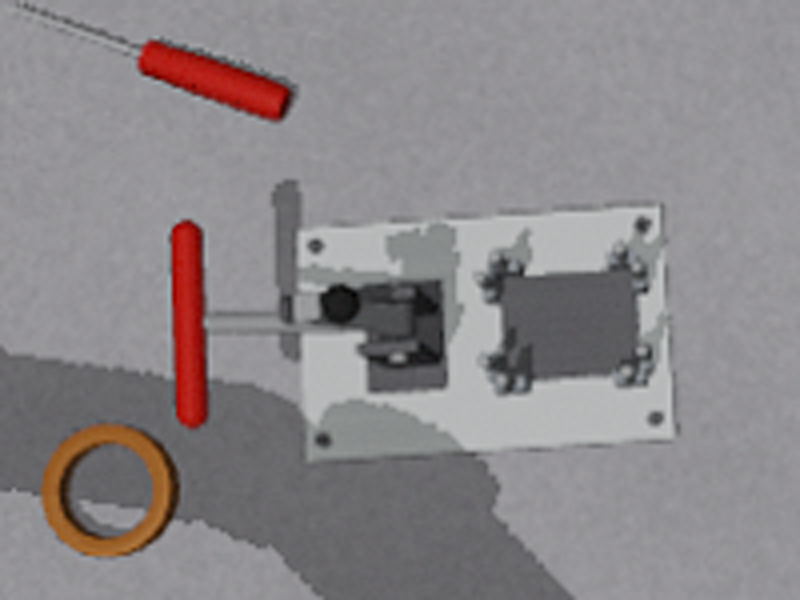

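View pics/parts.png

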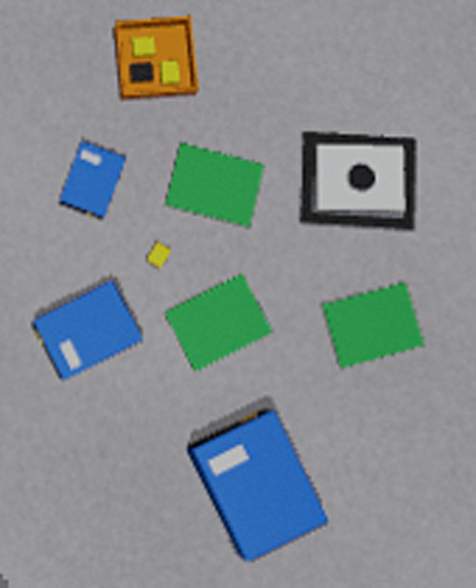

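Size settles which pack is meant: the ones at (363,223), (361,277) and (422,332) measure 44x61, 61x82 and 87x111 mm. Only (361,277) fits 60x80, and the crop confirms it. The three boards all measure 60x80.

Next I measure the fixture, plate and heights.

```bash
cat >> h.py <<'E'
def edgequad(d,P,r=5):
    # refine quad with world corners P (4x3, ordered): fit lines to strongest gradients near each projected side; returns corners px
    g=cv2.GaussianBlur(cv2.cvtColor(d['img'],cv2.COLOR_RGB2GRAY).astype(np.float32),(0,0),0.8)
    L=[]
    for i in range(4):
        A,B=np.array(P[i],float),np.array(P[(i+1)%4],float)
        q=proj(d,A+(B-A)*np.linspace(.1,.9,60)[:,None]); t=q[-1]-q[0]; n=np.array([-t[1],t[0]])/np.linalg.norm(t)
        k=np.arange(-r,r+.01,.25)
        S=q[:,None]+k[None,:,None]*n
        v=cv2.remap(g,S[...,0].astype(np.float32),S[...,1].astype(np.float32),cv2.INTER_LINEAR)
        G=np.abs(np.gradient(v,axis=1)); j=G.argmax(1)
        pts=S[np.arange(len(q)),j][G.max(1)>1.5]
        for _ in range(3):
            l=cv2.fitLine(pts.astype(np.float32),cv2.DIST_HUBER,0,.01,.01).ravel()
            e=np.abs((pts-l[2:])@[-l[1],l[0]]); pts=pts[e<max(1.0,np.median(e)*2)]
        L.append(np.cross([*l[2:],1],[*(l[2:]+l[:2]),1]))
    C=[np.cross(L[i-1],L[i]) for i in range(4)]
    return np.array([c[:2]/c[2] for c in C])
def quadinfo(d,px,z):
    W=onz(d,px,z); s=[np.linalg.norm(W[i]-W[(i+1)%4]) for i in range(4)]
    e=W[1]-W[0]-(W[3]-W[2]); f=W[3]-W[0]+W[2]-W[1]
    return W.mean(0)[:2].round(1),np.round(s,1),np.degrees(np.arctan2(e[1],e[0])).round(2),np.degrees(np.arctan2(f[1],f[0])).round(2)
E
python3 - <<'E'
from h import *
t=cam('top');s=cam('side')
px=np.array([[214.75,227.25],[305.25,221.25],[308.75,279.25],[216.75,285.25]])
P=onz(t,px,12)
for d,n in((t,'top'),(s,'side')):
    q=edgequad(d,P); print(n,'base',q.round(1).tolist(),quadinfo(d,q,12))
# plate: crop corners
pp=np.array([[317,144],[407,147],[404,213],[316,210]])/2.8+[330,160]
P=onz(t,pp,16)
for d,n in((t,'top'),(s,'side')):
    q=edgequad(d,P,4); print(n,'plate',q.round(1).tolist(),quadinfo(d,q,16))
def dot(d,near,f,r=12):
    x,y=near; m=f(d['img'][y-r:y+r,x-r:x+r].astype(int)); c=cv2.connectedComponentsWithStats(m.astype(np.uint8))
    i=1+c[2][1:,4].argmax(); return c[3][i]+[x-r,y-r],c[2][i,4]
blk=lambda a:a.sum(2)<150
wht=lambda a:(a.min(2)>130)
a,b=dot(t,(459,223),blk,8),dot(s,(421,380),blk,8); print('dot',a,b,tri(t,a[0],s,b[0]))
a,b=dot(t,(354,286),wht,9),dot(s,(299,303),wht,9); print('label',a,b,tri(t,a[0],s,b[0]))
R=[]
for d in(t,s):
    for c in blobs(d,'red',60): 
        (x,y),(w,h),an=cv2.minAreaRect(c.astype(np.float32)); print('red',(x,y),(w,h),an)
save(s,'sfix',(230,130,390,280),5)
E
```

```text
top base [[212.9, 227.4], [300.4, 221.4], [309.1, 279.2], [216.4, 284.5]] (array([491. , 124.2]), array([224.9, 149. , 234.4, 146.2]), np.float64(-87.97), np.float64(-174.78))
side base [[300.5, 194.8], [337.3, 247.6], [286.5, 268.7], [251.7, 211.2]] (array([488.3, 122.9]), array([222. , 140.5, 228. , 142.7]), np.float64(-88.23), np.float64(-176.28))
top plate [[442.4, 211.6], [473.0, 211.4], [474.5, 234.7], [442.4, 234.4]] (array([ 552.9, -383.5]), array([79.4, 60.2, 82.3, 58.8]), np.float64(-91.66), np.float64(178.03))
side plate [[424.4, 359.4], [444.1, 392.1], [416.9, 402.4], [397.6, 369.1]] (array([ 553.9, -388. ]), array([79.7, 59.7, 79.7, 61.3]), np.float64(-92.53), np.float64(177.14))
dot (array([458.65517241, 222.74137931]), np.int32(58)) (array([420.52112676, 379.94366197]), np.int32(71)) (array([ 554.40719894, -385.95381989,   13.70177003]), np.float64(1.3531356875642613))
label (array([354.58974359, 286.07692308]), np.int32(39)) (array([296.89189189, 302.75675676]), np.int32(37)) (array([ 400.6611258 , -112.40759458,   27.4071667 ]), np.float64(0.7793171876182658))
red (186.61038208007812, 250.5386962890625) (51.08217239379883, 7.427765369415283) 87.51044464111328
red (192.8500213623047, 189.4499969482422) (37.31486892700195, 9.17060375213623) 18.43494987487793
red (327.07647705078125, 172.99411010742188) (24.389488220214844, 7.3628644943237305) 85.60128784179688
red (268.1727600097656, 153.09500122070312) (5.35935115814209, 42.03838348388672) 73.81079864501953
```

View pics/sfix.png

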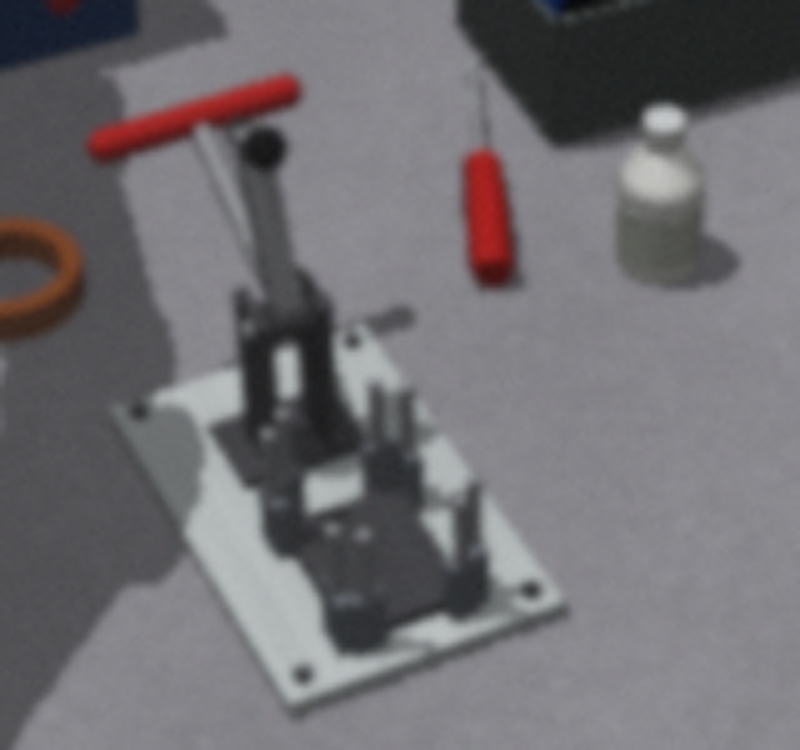

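Side crop shows the fixture with all four base screws (crop (352,341), (531,591), (303,674), (139,411)), the pins standing free and the clamp open. I'll triangulate the screws and the bar.

Run:
```python
from h import *
t=cam('top');s=cam('side')
def dk(d,p,r=4):
    x,y=np.round(p).astype(int); g=cv2.cvtColor(d['img'],cv2.COLOR_RGB2GRAY)[y-r:y+r+1,x-r:x+r+1].astype(float)
    w=np.clip(np.median(g)-g-15,0,None); Y,X=np.mgrid[-r:r+1,-r:r+1]; w*=(X**2+Y**2<=r*r); return np.array([x+(w*X).sum()/w.sum(),y+(w*Y).sum()/w.sum()])
T=np.array([[316,246],[643,225],[655,418],[322,440]])/4+[140,170]
S=np.array([[352,341],[531,591],[303,674],[139,411]])/5+[230,130]
T=np.array([dk(t,p) for p in T]);S=np.array([dk(s,p) for p in S])
W=[tri(t,a,s,b) for a,b in zip(T,S)]
for w in W: print(np.round(w[0],1),round(w[1],1))
C={}
for d,q,n in((t,T,'top'),(s,S,'side')):
    A=onz(d,q,12.); c=A.mean(0); u=A[0]+A[3]-A[1]-A[2]; v=A[1]+A[0]-A[2]-A[3]
    yaw=np.arctan2(u[1],u[0]); uu=np.array([np.cos(yaw),np.sin(yaw)])
    print(n,c[:2].round(1),'yaw',np.degrees(yaw).round(2),np.degrees(np.arctan2(v[1],v[0])).round(2),'nest',(c[:2]-55*uu).round(1), np.linalg.norm(A[0]-A[1]).round(1),np.linalg.norm(A[1]-A[2]).round(1))
print('bar',tri(t,[186.6,250.5],s,[268.2,153.1]))
print('bar at z155 top',onz(t,[186.6,250.5],160),'side',onz(s,[268.2,153.1],160))
```

```text
[549.1 228.7  13.1] 1.2
[557.6  19.1  11.4] 0.8
[434.6  13.4  11.7] 0.7
[426.1 224.2  12.7] 0.0
top [491.8 121.5] yaw 92.08 2.35 nest [493.8  66.5] 209.7 123.1
side [492.  121.7] yaw 92.33 2.44 nest [494.2  66.7] 211.6 123.0
bar (array([486.26633922, 271.1861435 , 153.03452878]), np.float64(0.5852215417322892))
bar at z155 top [[485.76681514 269.13782529 160.        ]] side [[483.20344701 262.2989849  160.        ]]
```

Nest is at (494, 66.6) with +y at 92.25°. The screws come out at z≈12 and the bar at (486,271,153), both as expected. Now a helper to work out moves, then approach the pack.

```bash
cat > to.py <<'E'
import sys; from h import *
from scipy.spatial.transform import Rotation as Ro
# args: x y z yaw(deg) triples chain; each starts from the previous target
def calc(W):
    s=read_state(); p=np.array(s['eef_pos']); R=Ro.from_euler('xyz',s['tool_rot'])
    print('at',p.round(1),'yaw',np.degrees(s['tool_rot'][2]).round(2),'tilt',np.degrees(np.array(s['tool_rot'][:2])).round(2),'w',round(s['width'],1),'gf',round(s['gripper_force'],1),'F',s['force'].round(1),'t',round(s['clock'],1))
    for w in W:
        T=Ro.from_euler('xyz',[np.pi,0,np.radians(w[3])]); q=np.array(w[:3],float)
        sh=R.inv().apply(q-p)/300; tu=(R.inv()*T).as_rotvec()/(np.pi/2)
        n=max(np.linalg.norm(q-p)/41.7,np.degrees((R.inv()*T).magnitude())/7.16)
        print(w,'->',sh.round(4),tu.round(4),'rows',round(n,1)); p,R=q,T
if __name__=='__main__':
    a=[float(v) for v in sys.argv[1:]]; calc([a[i:i+4] for i in range(0,len(a),4)])
E
python3 to.py 440 330 250 125  450 50 250 115  420.5 -130 120 114.8
```

```text
at [264.9 593.5 249.9] yaw 155.94 tilt [-179.98   -0.  ] w 85.7 gf 0.0 F [ 0.3 -0.3 -0.2] t 0.4
[440.0, 330.0, 250.0, 125.0] -> [-8.910e-01 -5.641e-01 -2.000e-04] [-2.000e-04  0.000e+00  3.438e-01] rows 7.6
[450.0, 50.0, 250.0, 115.0] -> [-0.7837 -0.508  -0.    ] [ 0.     -0.      0.1111] rows 6.7
[420.5, -130.0, 120.0, 114.8] -> [-0.5022 -0.3427  0.4333] [-0.     -0.      0.0022] rows 5.4
```

Call:
move_arm(rows="-0.891 -0.564 0 0 0 0.344 -1;-0.891 -0.564 0 0 0 0.344 -1;-0.891 -0.564 0 0 0 0.344 -1;-0.891 -0.564 0 0 0 0.344 -1;-0.891 -0.564 0 0 0 0.344 -1;-0.891 -0.564 0 0 0 0.344 -1;-0.891 -0.564 0 0 0 0.344 -1;-0.891 -0.564 0 0 0 0.344 -1;-0.891 -0.564 0 0 0 0.344 -1")

```text
clock: 1.15
eef_pos: [444.4, 323.2, 250.5]
tool_rot: [3.141, 0.004, 2.171]
force: [0.6, 0.1, -0.8]
width: 85.0
gripper_force: 0.0
```

Call:
move_arm(rows="-0.784 -0.508 0 0 0 0.111 -1;-0.784 -0.508 0 0 0 0.111 -1;-0.784 -0.508 0 0 0 0.111 -1;-0.784 -0.508 0 0 0 0.111 -1;-0.784 -0.508 0 0 0 0.111 -1;-0.784 -0.508 0 0 0 0.111 -1;-0.784 -0.508 0 0 0 0.111 -1;-0.784 -0.508 0 0 0 0.111 -1")

```text
clock: 1.82
eef_pos: [450.1, 43.4, 250.5]
tool_rot: [-3.141, 0.003, 1.997]
force: [0.8, -0.3, 0.3]
width: 85.5
gripper_force: 0.0
```

```bash
cat >> h.py <<'E'
def report():
    t=cam('top');s=cam('side')
    for k,z in(('green',6),('blue',30)):
        for d,n in((t,'top'),(s,'side')):
            for c in blobs(d,k,80):
                r=rect(d,c,z)
                if r[3]<95 and (k=='green' or r[3]>70): print(n,k,c.mean(0).round().astype(int),r)
    return t,s
E
python3 to.py 420.5 -130 120 114.8; python3 -c "
from h import *
t,s=report(); save(t,'t1',(150,120,510,380),2.2)"
```

```text
at [450.1  43.4 250.5] yaw 114.43 tilt [-1.7998e+02  1.7000e-01] w 85.5 gf 0.0 F [ 0.8 -0.3  0.3] t 1.8
[420.5, -130.0, 120.0, 114.8] -> [-0.4842 -0.3287  0.4367] [-0.0002  0.0019 -0.0041] rows 5.3
top green [463 275] [ 419.3 -389.8   61.    81.3  103.4]
top green [407 274] [ 426.1 -248.9   60.    81.3  114.6]
top green [406 226] [ 551.6 -252.2   61.4   81.3   73.4]
side green [362 412] [ 419.3 -394.6   59.2   79.4  103.7]
side green [334 354] [ 426.2 -253.8   58.8   79.1  114.6]
side green [387 334] [ 551.6 -256.6   58.9   80.2   73.6]
top blue [361 278] [ 421.6 -128.6   61.    81.5  114.7]
side blue [308 308] [ 417.7 -138.6   72.    87.9  115.3]
```

View pics/t1.png

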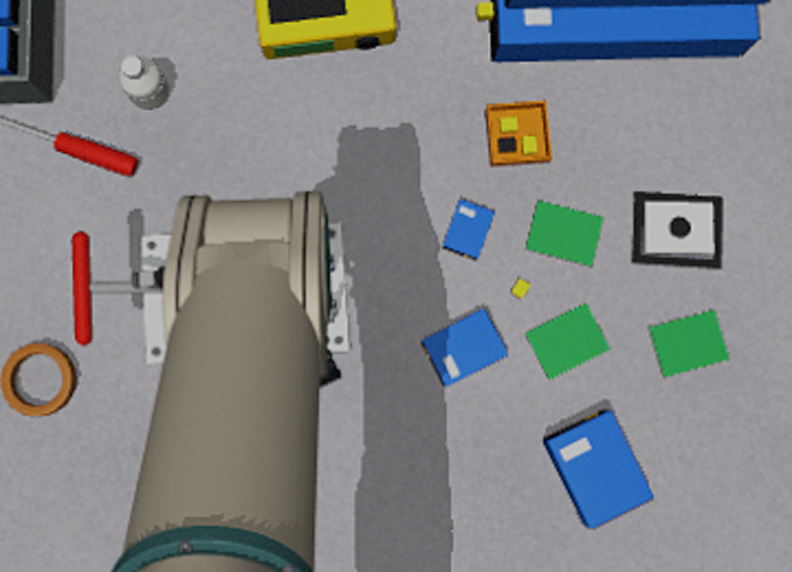

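Scene is unchanged: pack at crop (465,347). The arm hides the fixture from the top camera. Descending on the pack.

Call:
move_arm(rows="-0.484 -0.329 0.43 0 0 0 -1;-0.484 -0.329 0.43 0 0 0 -1;-0.484 -0.329 0.43 0 0 0 -1;-0.484 -0.329 0.43 0 0 0 -1;-0.484 -0.329 0.43 0 0 0 -1;-0.484 -0.329 0.43 0 0 0 -1;-0.484 -0.329 0.43 0 0 0 -1;-0.484 -0.329 0.43 0 0 0 -1")

```text
clock: 2.58
eef_pos: [422.5, -121.6, 120.8]
tool_rot: [3.141, -0.001, 2.008]
force: [0.8, 0.6, 0.4]
width: 85.3
gripper_force: 0.0
```

```bash
python3 to.py 420.5 -130 24 114.8; python3 -c "
from h import *
s=cam('side'); save(s,'s1',(240,240,420,370),4.4)"
```

```text
at [ 422.5 -121.6  120.8] yaw 115.07 tilt [ 1.7999e+02 -9.0000e-02] w 85.3 gf 0.0 F [0.8 0.6 0.4] t 2.6
[420.5, -130.0, 24.0, 114.8] -> [-0.0229 -0.0179  0.3226] [ 0.0001 -0.001   0.003 ] rows 2.3
```

View pics/s1.png

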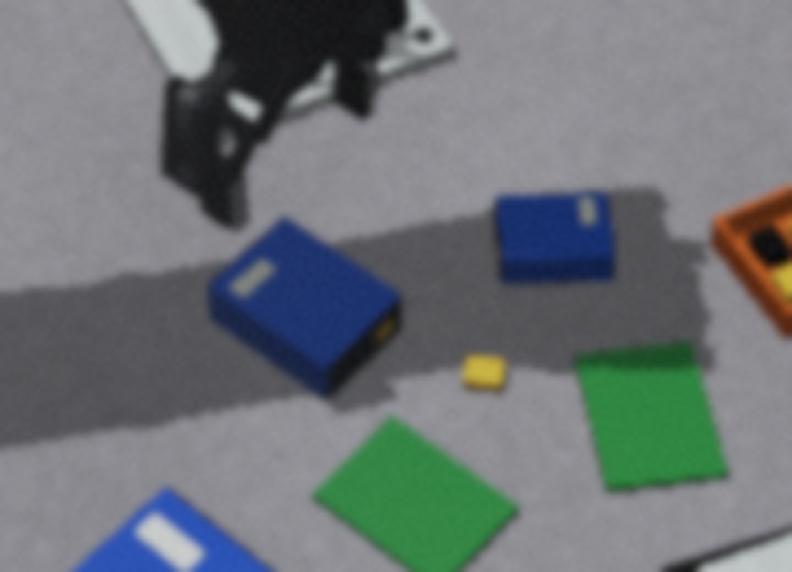

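The side crop shows the pack clear below the gripper at crop (305,305). Residual motion upset the readings, so I'll move on with settling rows.

Call:
move_arm(rows="-0.02 -0.015 0.15 0 0 0 -1;-0.02 -0.015 0.15 0 0 0 -1;-0.02 -0.015 0.15 0 0 0 -1;-0.02 -0.015 0.15 0 0 0 -1;-0.02 -0.015 0.15 0 0 0 -1;-0.02 -0.015 0.15 0 0 0 -1")

```text
clock: 3.13
eef_pos: [421.7, -130.2, 77.9]
tool_rot: [3.139, 0.002, 2.008]
force: [-0.7, -0.3, -0.2]
width: 85.5
gripper_force: 0.0
```

```bash
python3 to.py 420.5 -130 24 114.8
```

```text
at [ 421.7 -130.2   77.9] yaw 115.06 tilt [1.7983e+02 1.1000e-01] w 85.5 gf 0.0 F [-0.7 -0.3 -0.2] t 3.1
[420.5, -130.0, 24.0, 114.8] -> [ 0.0025 -0.0038  0.1795] [0.0018 0.0013 0.0029] rows 1.3
```

Call:
move_arm(rows="0 0 0.09 0 0 0 -1;0 0 0.184 0 0 0 -1;0 0 0.184 0 0 0 -1;0 0 0.184 0 0 0 -1;0 0 0.184 0 0 0 -1;0 0 0.184 0 0 0 1;0 0 0.184 0 0 0 1;0 0 0.184 0 0 0 1;0 0 0.184 0 0 0 1;0 0 0.184 0 0 0 1;0 0 0.184 0 0 0 1;0 0 0.184 0 0 0 1")

```text
clock: 4.13
eef_pos: [421.8, -130.3, 22.5]
tool_rot: [3.139, -0.001, 2.004]
force: [-0.8, 1.1, 8.2]
width: 59.1
gripper_force: 65.6
```

Call:
move_arm(rows="0 0 0 0 0 0 1;0 0 0 0 0 0 1;0 0 0 0 0 0 1;0 0 0 0 0 0 1;0 0 0 0 0 0 1;0 0 0 0 0 0 1")

```text
clock: 4.63
eef_pos: [421.8, -130.3, 22.4]
tool_rot: [3.139, -0.001, 2.004]
force: [0.9, 2.2, 7.6]
width: 58.9
gripper_force: 65.6
```

```bash
python3 to.py 420.5 -130 150 114.8; python3 -c "
from h import *
print(read_state()['force'])
t,s=report(); save(s,'s2',(240,240,420,370),4.4)"
```

```text
at [ 421.8 -130.3   22.4] yaw 114.83 tilt [ 1.7984e+02 -4.0000e-02] w 58.9 gf 65.6 F [0.9 2.2 7.6] t 4.6
[420.5, -130.0, 150.0, 114.8] -> [ 0.0029 -0.0023 -0.4253] [ 0.0017 -0.0004  0.0003] rows 3.1
[0.90365537 2.19956569 7.58101585]
top green [463 275] [ 419.3 -389.8   60.9   81.4  103.3]
top green [411 276] [ 425.7 -249.3   60.9   79.8  114.6]
top green [406 226] [ 551.6 -252.2   61.4   81.3   73.4]
side green [362 412] [ 419.5 -394.6   58.9   79.4  103.9]
side green [334 354] [ 425.9 -253.8   59.1   79.2  114.4]
side green [387 334] [ 551.8 -256.    59.4   81.7   74.4]
side blue [314 311] [ 422.1 -148.    59.7   78.4   31.3]
```

View pics/s2.png

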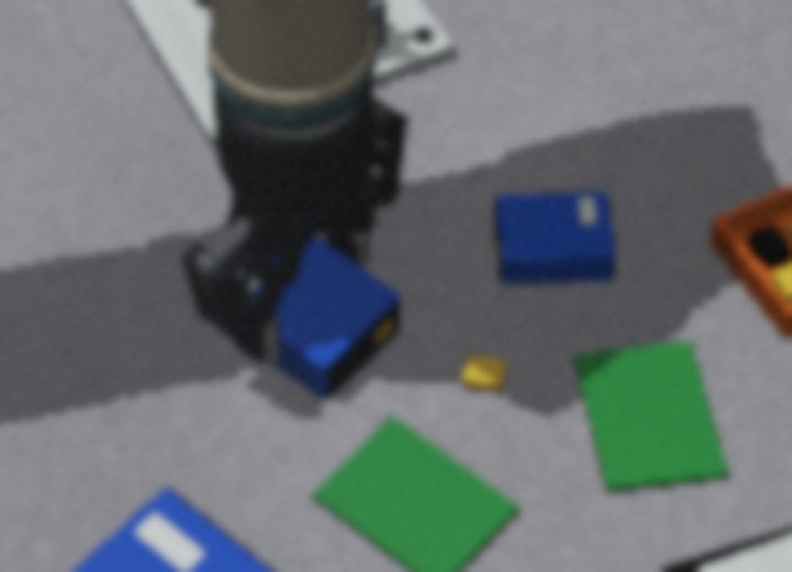

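Pack is gripped (width 59, 66 N). Lifting it and carrying it above the nest.

Call:
move_arm(rows="0 0 -0.1 0 0 0 1;0 0 -0.2 0 0 0 1;0 0 -0.3 0 0 0 1;0 0 -0.43 0 0 0 1;0 0 -0.43 0 0 0 1;0 0 -0.43 0 0 0 1;0 0 -0.43 0 0 0 1;0 0 -0.43 0 0 0 1")

```text
clock: 5.4
eef_pos: [420.2, -130.0, 149.3]
tool_rot: [-3.14, -0.003, 2.007]
force: [-0.0, 0.7, -1.9]
width: 59.1
gripper_force: 66.6
```

```bash
python3 to.py 494 66.6 150 92.25
```

```text
at [ 420.2 -130.   149.3] yaw 114.96 tilt [-1.7992e+02 -1.6000e-01] w 59.1 gf 66.6 F [-0.   0.7 -1.9] t 5.4
[494.0, 66.6, 150.0, 92.25] -> [ 0.4902  0.4997 -0.0017] [-0.0013 -0.0015  0.2524] rows 5.0
```

Call:
move_arm(rows="0.1 0.1 0 0 0 0.05 1;0.2 0.2 0 0 0 0.12 1;0.3 0.3 0 0 0 0.18 1;0.4 0.4 0 0 0 0.25 1;0.45 0.46 0 0 0 0.252 1;0.49 0.5 0 0 0 0.252 1;0.49 0.5 0 0 0 0.252 1;0.49 0.5 0 0 0 0.252 1;0.49 0.5 0 0 0 0.252 1;0.49 0.5 0 0 0 0.252 1")

```text
clock: 6.23
eef_pos: [494.0, 64.2, 149.8]
tool_rot: [-3.139, 0.0, 1.608]
force: [0.5, -0.4, -1.9]
width: 58.9
gripper_force: 66.5
```

```bash
python3 to.py 494 66.6 115 92.25; python3 -c "
from h import *
s=cam('side'); save(s,'s3',(230,120,390,280),3.7); t=cam('top'); save(t,'t3',(180,180,340,320),3.7)
A=cv2.imread('pics/s3.png');B=cv2.imread('pics/t3.png');B=cv2.resize(B,None,fx=.34,fy=.34)
A=cv2.copyMakeBorder(A,0,0,0,B.shape[1],0);A[:B.shape[0],-B.shape[1]:]=B;cv2.imwrite('pics/c3.png',A);print(A.shape)"
```

```text
at [494.   64.2 149.8] yaw 92.14 tilt [-1.7988e+02  1.0000e-02] w 58.9 gf 66.5 F [ 0.5 -0.4 -1.9] t 6.2
[494.0, 66.6, 115.0, 92.25] -> [0.0079 0.0007 0.1159] [-0.0014  0.0001 -0.0012] rows 0.8
(592, 793, 3)
```

View pics/c3.png

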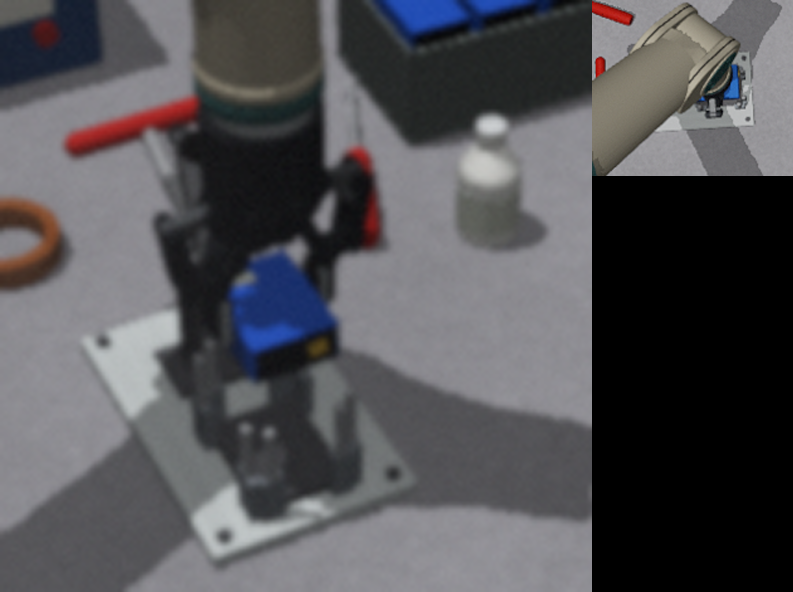

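Side crop shows the pack held over the nest with its front end visible: corners at crop (250,348), (335,318), (258,378), (337,350). I'll check the offset in hand.

```bash
python3 - <<'E'
from h import *
s=cam('side'); p=np.array([494,64.2,149.8]); a=np.radians(92.14); u=np.array([np.cos(a),np.sin(a),0]); x=np.array([np.sin(a),-np.cos(a),0])
px=np.array([[250,348],[335,318],[258,378],[337,350]])/3.7+[230,120]
Q=[p+k*x*30-40*u+[0,0,z] for z in(7.6,-22.4) for k in(-1,1)]
print(proj(s,Q).round(1).tolist(),px.round(1).tolist())
for q,z in zip(px,[157.4,157.4,127.4,127.4]):
    w=onz(s,[q],z)[0]-p; print((w@u).round(1),(w@x).round(1))
E
python3 to.py 494 66.6 115 92.25
```

```text
[[298.0, 214.0], [321.8, 205.9], [298.5, 223.6], [321.9, 215.5]] [[297.6, 214.1], [320.5, 205.9], [299.7, 222.2], [321.1, 214.6]]
-39.6 -30.9
-38.8 27.4
-36.9 -25.4
-36.3 29.6
at [494.4  64.7 150.2] yaw 92.18 tilt [-1.7994e+02 -2.0000e-02] w 58.7 gf 66.5 F [-0.1 -0.7 -1.8] t 6.4
[494.0, 66.6, 115.0, 92.25] -> [ 0.0062 -0.0011  0.1174] [-0.0007 -0.0002 -0.0008] rows 0.8
```

Call:
move_arm(rows="0.004 -0.001 0 0 0 0 1;0.004 -0.001 0.05 0 0 0 1;0.004 -0.001 0.1 0 0 0 1;0.004 -0.001 0.15 0 0 0 1;0.004 -0.001 0.2 0 0 0 1;0.004 -0.001 0.22 0 0 0 1;0.004 -0.001 0.24 0 0 0 1;0.004 -0.001 0.26 0 0 0 1;0.004 -0.001 0.28 0 0 0 1;0.004 -0.001 0.28 0 0 0 1;0.004 -0.001 0.28 0 0 0 1")

```text
clock: 7.3
eef_pos: [494.4, 67.0, 66.3]
tool_rot: [-3.141, -0.001, 1.611]
force: [0.0, -0.7, -2.3]
width: 58.7
gripper_force: 71.7
```

```bash
python3 to.py 494 66.6 43 92.25
```

```text
at [494.4  67.   66.3] yaw 92.3 tilt [-1.7996e+02 -3.0000e-02] w 58.7 gf 71.7 F [ 0.  -0.7 -2.3] t 7.3
[494.0, 66.6, 43.0, 92.25] -> [-0.0014 -0.0012  0.0776] [-0.0005 -0.0004  0.0006] rows 0.6
```

No contact force. Lower to the floor and release.

Call:
move_arm(rows="-0.001 -0.001 0.02 0 0 0 1;-0.001 -0.001 0.04 0 0 0 1;-0.001 -0.001 0.055 0 0 0 1;-0.001 -0.001 0.065 0 0 0 1;-0.001 -0.001 0.075 0 0 0 1;-0.001 -0.001 0.078 0 0 0 1;-0.001 -0.001 0.078 0 0 0 1")

```text
clock: 7.88
eef_pos: [494.0, 66.6, 42.8]
tool_rot: [-3.141, -0.001, 1.611]
force: [1.1, 0.4, -2.4]
width: 58.6
gripper_force: 71.9
```

```bash
python3 to.py 494 66.6 43 92.25
```

```text
at [494.   66.6  42.8] yaw 92.29 tilt [-1.7995e+02 -3.0000e-02] w 58.6 gf 71.9 F [ 1.1  0.4 -2.4] t 7.9
[494.0, 66.6, 43.0, 92.25] -> [-0.0001  0.0001 -0.0008] [-0.0006 -0.0003  0.0005] rows 0.0
```

Call:
move_arm(rows="0 0 0.001 0 0 0 -1;0 0 0.001 0 0 0 -1;0 0 0.001 0 0 0 -1;0 0 0.001 0 0 0 -1;0 0 0.001 0 0 0 -1;0 0 -0.1 0 0 0 -1;0 0 -0.2 0 0 0 -1;0 0 -0.3 0 0 0 -1;0 0 -0.4 0 0 0 -1;0 0 -0.5 0 0 0 -1;0 0 -0.5 0 0 0 -1;0 0 -0.5 0 0 0 -1")

```text
clock: 8.88
eef_pos: [495.0, 67.0, 194.2]
tool_rot: [3.139, -0.001, 1.612]
force: [-0.6, 0.1, -0.1]
width: 85.5
gripper_force: 0.0
```

```bash
python3 to.py 520 -120 180 80 551.6 -254.5 100 73.6
```

```text
at [495.   67.  194.2] yaw 92.35 tilt [ 1.7986e+02 -7.0000e-02] w 85.5 gf 0.0 F [-0.6  0.1 -0.1] t 8.9
[520.0, -120.0, 180.0, 80.0] -> [-0.6263  0.0576  0.0469] [ 0.0015 -0.0009  0.1372] rows 4.5
[551.6, -254.5, 100.0, 73.6] -> [-0.4232  0.1816  0.2667] [ 0.     -0.      0.0711] rows 3.8
```

Call:
move_arm(rows="-0.15 0.01 0 0 0 0.03 -1;-0.3 0.03 0 0 0 0.06 -1;-0.45 0.05 0.02 0 0 0.1 -1;-0.58 0.055 0.04 0 0 0.137 -1;-0.626 0.058 0.047 0 0 0.137 -1;-0.626 0.058 0.047 0 0 0.137 -1;-0.626 0.058 0.047 0 0 0.137 -1")

```text
clock: 9.47
eef_pos: [518.0, -121.5, 177.4]
tool_rot: [-3.138, -0.0, 1.392]
force: [0.7, 0.9, 0.5]
width: 85.4
gripper_force: 0.0
```

Call:
move_arm(rows="-0.1 0.04 0.05 0 0 0.02 -1;-0.2 0.09 0.1 0 0 0.04 -1;-0.3 0.14 0.15 0 0 0.07 -1;-0.4 0.17 0.2 0 0 0.071 -1;-0.423 0.182 0.25 0 0 0.071 -1;-0.423 0.182 0.267 0 0 0.071 -1;-0.423 0.182 0.267 0 0 0.071 -1;-0.423 0.182 0.267 0 0 0.071 -1;-0.423 0.182 0.267 0 0 0.071 -1")

```text
clock: 10.22
eef_pos: [551.3, -252.3, 98.9]
tool_rot: [-3.141, -0.002, 1.287]
force: [0.2, -0.1, 0.4]
width: 85.4
gripper_force: 0.0
```

```bash
python3 to.py  551.6 -254.5 30 73.6; python3 -c "
from h import *
t,s=report(); save(s,'s4',(230,120,450,400),2.1); save(t,'t4',(200,180,500,320),1.4)
A=cv2.imread('pics/s4.png');B=cv2.imread('pics/t4.png');C=np.zeros((A.shape[0],800,3),np.uint8);C[:,:A.shape[1]]=A;w=800-A.shape[1];B=B[:,-w:];C[:B.shape[0],-B.shape[1]:]=B;cv2.imwrite('pics/c4.png',C)"
```

```text
at [ 551.3 -252.3   98.9] yaw 73.75 tilt [-1.7995e+02 -9.0000e-02] w 85.4 gf 0.0 F [ 0.2 -0.1  0.4] t 10.2
[551.6, -254.5, 30.0, 73.6] -> [-0.0072  0.0031  0.2296] [-0.0005 -0.001   0.0017] rows 1.7
top green [463 275] [ 419.3 -389.8   60.9   81.4  103.3]
top green [407 275] [ 425.5 -248.8   60.9   80.9  114.6]
side green [362 412] [ 419.3 -394.5   59.1   79.5  103.7]
side green [334 354] [ 426.2 -253.8   58.8   79.2  114.6]
side green [387 334] [ 551.7 -256.6   58.7   80.1   73.6]
side blue [302 235] [496.1  82.   70.2  88.4  89.4]
```

View pics/c4.png

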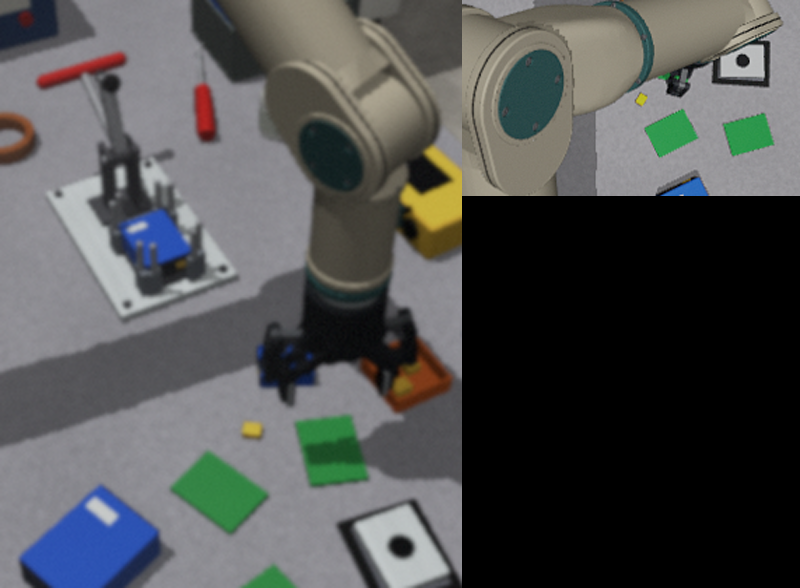

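Pack is seated in the nest (crop (155,238)) and the boards are where they were. Going down to the first board.

Call:
move_arm(rows="-0.007 0.003 0.1 0 0 0 -1;-0.007 0.003 0.2 0 0 0 -1;-0.007 0.003 0.24 0 0 0 -1;-0.007 0.003 0.253 0 0 0 -1;-0.007 0.003 0.253 0 0 0 -1;-0.007 0.003 0.253 0 0 0 -1;-0.007 0.003 0.253 0 0 0 -1")

```text
clock: 10.9
eef_pos: [551.7, -257.6, 24.2]
tool_rot: [3.14, 0.001, 1.285]
force: [0.7, -1.0, 0.6]
width: 85.2
gripper_force: 0.0
```

Call:
move_arm(rows="0 0 0 0 0 0 -0.6;0 0 0 0 0 0 -0.6;0 0 0 0 0 0 -0.5;0 0 0 0 0 0 -0.5;0 0 0 0 0 0 -0.4;0 0 0 0 0 0 -0.4;0 0 0 0 0 0 -0.4;0 0 0 0 0 0 -0.4")

```text
clock: 11.57
eef_pos: [550.9, -256.9, 22.5]
tool_rot: [-3.141, -0.0, 1.284]
force: [-0.4, 0.3, 0.5]
width: 59.5
gripper_force: 0.0
```

```bash
python3 to.py  551.6 -254.5 20 73.6; python3 -c "
from h import *
report()"
```

```text
at [ 550.9 -256.9   22.5] yaw 73.59 tilt [-179.94   -0.  ] w 59.5 gf 0.0 F [-0.4  0.3  0.5] t 11.6
[551.6, -254.5, 20.0, 73.6] -> [0.0083 0.     0.0084] [-0.0006 -0.     -0.0001] rows 0.1
top green [463 275] [ 419.3 -389.8   61.    81.3  103.4]
top green [407 274] [ 426.1 -248.9   60.    81.3  114.6]
side green [362 412] [ 419.4 -394.6   59.1   79.4  103.7]
side green [334 354] [ 426.1 -253.6   59.2   79.2  114.1]
side green [389 335] [ 553.  -254.5   59.7   85.3   71.9]
side blue [302 235] [496.1  82.   70.2  88.4  89.4]
```

Call:
move_arm(rows="0.008 0 0 0 0 0 -0.7;0.008 0 0 0 0 0 -0.7;0.008 0 0.004 0 0 0 -0.7;0.008 0 0.007 0 0 0 -0.7;0.008 0 0.007 0 0 0 0.5;0.008 0 0.007 0 0 0 1;0.008 0 0.007 0 0 0 1;0.008 0 0.007 0 0 0 1;0.008 0 0.007 0 0 0 1;0.008 0 0.007 0 0 0 1")

```text
clock: 12.5
eef_pos: [554.2, -257.5, 24.8]
tool_rot: [3.134, 0.002, 1.284]
force: [6.6, -2.5, 20.8]
width: 0.8
gripper_force: 11.7
```

```bash
python3 to.py  551.6 -254.5 160 73.6
```

```text
at [ 554.2 -257.5   24.8] yaw 73.54 tilt [1.7958e+02 1.3000e-01] w 0.8 gf 11.7 F [ 6.6 -2.5 20.8] t 12.5
[551.6, -254.5, 160.0, 73.6] -> [ 0.0062 -0.008  -0.4508] [ 0.0046  0.0014 -0.0006] rows 3.2
```

The fingers shut above the board. At 60 mm opening the tips stand about 6 mm farther back, so I need to go lower. Lift, reopen and look again.

Call:
move_arm(rows="0 0 -0.02 0 0 0 1;0 0 -0.05 0 0 0 0.5;0 0 -0.08 0 0 0 -1;0 0 -0.08 0 0 0 -1;0 0 -0.08 0 0 0 -1;0 0 -0.08 0 0 0 -1;0 0 -0.08 0 0 0 -1;0 0 -0.08 0 0 0 -1;0 0 -0.08 0 0 0 -1;0 0 -0.08 0 0 0 -1")

```text
clock: 13.33
eef_pos: [551.5, -254.6, 44.2]
tool_rot: [-3.14, 0.0, 1.284]
force: [1.3, -0.5, 0.5]
width: 85.4
gripper_force: 0.0
```

```bash
python3 to.py  551.6 -254.5 14 73.6; python3 -c "
from h import *
report()"
```

```text
at [ 551.5 -254.6   44.2] yaw 73.59 tilt [-179.92    0.  ] w 85.4 gf 0.0 F [ 1.3 -0.5  0.5] t 13.3
[551.6, -254.5, 14.0, 73.6] -> [0.0004 0.0005 0.1005] [-0.0009  0.     -0.0001] rows 0.7
top green [463 275] [ 419.3 -389.8   60.9   81.4  103.3]
top green [407 275] [ 425.5 -248.8   60.9   80.9  114.6]
top green [288 142] [783.9  47.7  14.2  69.2  95.6]
side green [362 412] [ 419.4 -394.7   59.1   78.9  103.7]
side green [334 354] [ 426.  -253.7   59.    79.2  114.1]
side green [387 334] [ 551.3 -256.5   59.2   80.2   73.8]
side blue [302 235] [495.7  82.   71.2  88.4  89.4]
```

Call:
move_arm(rows="0 0 0.05 0 0 0 -0.8;0 0 0.08 0 0 0 -0.8;0 0 0.09 0 0 0 -0.7;0 0 0.095 0 0 0 -0.6;0 0 0.098 0 0 0 -0.5;0 0 0.098 0 0 0 -0.4;0 0 0.098 0 0 0 -0.4;0 0 0.098 0 0 0 -0.3;0 0 0.098 0 0 0 -0.2;0 0 0.098 0 0 0 -0.2;0 0 0.098 0 0 0 -0.2")

```text
clock: 14.35
eef_pos: [551.8, -254.8, 15.5]
tool_rot: [-3.141, 0.0, 1.285]
force: [-0.7, 0.5, 2.2]
width: 57.7
gripper_force: 64.2
```

```bash
python3 to.py  551.6 -254.5 14 73.6
```

```text
at [ 551.8 -254.8   15.5] yaw 73.6 tilt [-1.7999e+02  1.0000e-02] w 57.7 gf 64.2 F [-0.7  0.5  2.2] t 14.3
[551.6, -254.5, 14.0, 73.6] -> [ 0.0008 -0.0009  0.0049] [-0.0001  0.0001 -0.    ] rows 0.0
```

Board is gripped. Lift and carry to the nest.

Call:
move_arm(rows="0 0 -0.05 0 0 0 1;0 0 -0.15 0 0 0 1;0 0 -0.25 0 0 0 1;0 0 -0.35 0 0 0 1;0 0 -0.45 0 0 0 1;0 0 -0.45 0 0 0 1;0 0 -0.45 0 0 0 1;0 0 -0.45 0 0 0 1")

```text
clock: 15.02
eef_pos: [551.5, -254.0, 150.2]
tool_rot: [-3.14, -0.001, 1.285]
force: [-0.3, -0.4, -1.0]
width: 57.5
gripper_force: 64.2
```

```bash
python3 to.py  510 -90 155 83 494 66.6 140 92.25
```

```text
at [ 551.5 -254.   150.2] yaw 73.61 tilt [-1.7993e+02 -5.0000e-02] w 57.5 gf 64.2 F [-0.3 -0.4 -1. ] t 15.0
[510.0, -90.0, 155.0, 83.0] -> [ 0.4853 -0.2869 -0.0153] [-0.0007 -0.0007 -0.1043] rows 4.1
[494.0, 66.6, 140.0, 92.25] -> [ 0.5116 -0.1166  0.05  ] [ 0.      0.     -0.1028] rows 3.8
```

Call:
move_arm(rows="0.12 -0.07 0 0 0 -0.03 1;0.24 -0.14 0 0 0 -0.06 1;0.36 -0.21 0 0 0 -0.09 1;0.485 -0.287 -0.015 0 0 -0.104 1;0.485 -0.287 -0.015 0 0 -0.104 1;0.485 -0.287 -0.015 0 0 -0.104 1;0.485 -0.287 -0.015 0 0 -0.104 1")

```text
clock: 15.6
eef_pos: [510.0, -90.8, 154.1]
tool_rot: [-3.14, 0.001, 1.448]
force: [-0.3, -0.0, -0.3]
width: 57.6
gripper_force: 64.3
```

Call:
move_arm(rows="0.12 -0.03 0.01 0 0 -0.03 1;0.24 -0.06 0.02 0 0 -0.06 1;0.36 -0.09 0.03 0 0 -0.09 1;0.45 -0.11 0.04 0 0 -0.103 1;0.51 -0.117 0.05 0 0 -0.103 1;0.51 -0.117 0.05 0 0 -0.103 1;0.51 -0.117 0.05 0 0 -0.103 1;0.51 -0.117 0.05 0 0 -0.103 1;0.51 -0.117 0.05 0 0 -0.103 1;0.51 -0.117 0.05 0 0 -0.103 1;0.51 -0.117 0.05 0 0 -0.103 1")

```text
clock: 16.52
eef_pos: [494.4, 64.1, 139.9]
tool_rot: [-3.141, 0.0, 1.607]
force: [0.2, -0.2, 0.1]
width: 57.7
gripper_force: 64.3
```

```bash
cat >> h.py <<'E'
def held(zb,thick,kind='green',exclude=None):
    # held part seen by side: front end corner estimate via mask extent along tool axis (plane of its top)
    st=read_state(); p=np.array(st['eef_pos']); a=st['tool_rot'][2]; u=np.array([np.cos(a),np.sin(a),0]); x=np.array([np.sin(a),-np.cos(a),0])
    for n in('side','top'):
        d=cam(n)
        for c in blobs(d,kind,25):
            W=onz(d,c,p[2]-zb+thick)-p
            if np.abs(W[:,:2]).max()<75:
                U=W@u;X=W@x; print(n,c.mean(0).round(),'along u %.1f..%.1f  x %.1f..%.1f'%(U.min(),U.max(),X.min(),X.max()))
                f=W[(X>-22)&(X<22)]
                if len(f): print('   front edge mid',np.round([(f@u).min(),np.sort(f@u)[:8].mean()],1))
    return
E
python3 -c "
from h import *
held(15.5,6)"; python3 to.py 494 66.6 100 92.25
```

```text
side [304. 210.] along u -42.8..39.5  x -32.3..27.8
   front edge mid [-42.8 -41.7]
top [292. 247.] along u -37.7..-11.7  x -30.7..27.3
   front edge mid [-37.4 -36.6]
at [494.2  64.7 139.8] yaw 92.15 tilt [-1.7996e+02 -1.0000e-02] w 57.5 gf 64.3 F [-0.1 -0.1 -0.7] t 16.6
[494.0, 66.6, 100.0, 92.25] -> [ 0.0063 -0.0004  0.1327] [-0.0004 -0.0001 -0.0011] rows 1.0
```

Call:
move_arm(rows="0.005 0 0 0 0 0 1;0.005 0 0.05 0 0 0 1;0.005 0 0.1 0 0 0 1;0.005 0 0.14 0 0 0 1;0.005 0 0.17 0 0 0 1;0.005 0 0.19 0 0 0 1;0.005 0 0.21 0 0 0 1;0.005 0 0.23 0 0 0 1;0.005 0 0.23 0 0 0 1;0.005 0 0.23 0 0 0 1")

```text
clock: 17.45
eef_pos: [494.0, 66.8, 70.7]
tool_rot: [-3.141, -0.0, 1.609]
force: [-0.7, 0.1, -0.1]
width: 57.7
gripper_force: 64.3
```

```bash
python3 to.py 494 66.4 66 92.25
```

```text
at [494.   66.8  70.7] yaw 92.21 tilt [-1.7995e+02 -2.0000e-02] w 57.7 gf 64.3 F [-0.7  0.1 -0.1] t 17.4
[494.0, 66.4, 66.0, 92.25] -> [-0.0015 -0.0001  0.0156] [-0.0006 -0.0002 -0.0004] rows 0.1
```

Call:
move_arm(rows="0 0 0.008 0 0 0 1;0 0 0.015 0 0 0 1;0 0 0.015 0 0 0 1;0 0 0.015 0 0 0 1;0 0 0.015 0 0 0 -0.5;0 0 0.015 0 0 0 -0.8;0 0 0.015 0 0 0 -1;0 0 0.015 0 0 0 -1;0 0 -0.1 0 0 0 -1;0 0 -0.2 0 0 0 -1;0 0 -0.3 0 0 0 -1;0 0 -0.35 0 0 0 -1")

```text
clock: 18.45
eef_pos: [495.2, 66.4, 178.6]
tool_rot: [3.139, -0.0, 1.609]
force: [1.0, -0.1, 0.2]
width: 85.3
gripper_force: 0.0
```

```bash
python3 to.py 450 -90 170 104 426 -251.3 60 114.6
```

```text
at [495.2  66.4 178.6] yaw 92.19 tilt [ 1.7984e+02 -1.0000e-02] w 85.3 gf 0.0 F [ 1.  -0.1  0.2] t 18.4
[450.0, -90.0, 170.0, 104.0] -> [-0.5152 -0.1707  0.0281] [ 0.0017  0.     -0.1312] rows 3.9
[426.0, -251.3, 60.0, 114.6] -> [-0.5023 -0.2077  0.3667] [ 0.      0.     -0.1178] rows 4.7
```

Call:
move_arm(rows="-0.13 -0.04 0 0 0 -0.03 -1;-0.26 -0.08 0.01 0 0 -0.06 -1;-0.39 -0.12 0.02 0 0 -0.1 -1;-0.515 -0.17 0.02 0 0 -0.131 -1;-0.515 -0.17 0.02 0 0 -0.131 -1;-0.515 -0.17 0.02 0 0 -0.131 -1;-0.515 -0.17 0.02 0 0 -0.131 -1")

```text
clock: 19.03
eef_pos: [449.2, -89.2, 169.7]
tool_rot: [-3.141, -0.001, 1.814]
force: [0.3, 0.5, 0.9]
width: 85.7
gripper_force: 0.0
```

Call:
move_arm(rows="-0.12 -0.05 0.08 0 0 -0.03 -1;-0.24 -0.1 0.16 0 0 -0.06 -1;-0.36 -0.15 0.24 0 0 -0.09 -1;-0.45 -0.19 0.3 0 0 -0.118 -1;-0.502 -0.208 0.36 0 0 -0.118 -1;-0.502 -0.208 0.36 0 0 -0.118 -1;-0.502 -0.208 0.36 0 0 -0.118 -1;-0.502 -0.208 0.36 0 0 -0.118 -1;-0.502 -0.208 0.36 0 0 -0.118 -1;-0.502 -0.208 0.36 0 0 -0.118 -1")

```text
clock: 19.87
eef_pos: [426.2, -248.8, 62.2]
tool_rot: [3.141, -0.001, 2.004]
force: [-1.0, -0.1, -1.0]
width: 85.7
gripper_force: 0.0
```

```bash
python3 to.py 426 -251.3 14.5 114.6; python3 -c "
from h import *
t,s=report()
for d,n in((t,'top'),(s,'side')):
    for c in blobs(d,'green',40):
        r=rect(d,c,56)
        if r[1]>0: print(n,'stack',c.mean(0),r)
save(s,'s5',(230,120,390,280),3.7)"
```

```text
at [ 426.2 -248.8   62.2] yaw 114.84 tilt [ 1.7997e+02 -3.0000e-02] w 85.7 gf 0.0 F [-1.  -0.1 -1. ] t 19.9
[426.0, -251.3, 14.5, 114.6] -> [-0.0074 -0.0041  0.1592] [ 0.0003 -0.0003  0.0026] rows 1.1
top green [280 250] [498.3  73.5  66.5  85.1  91.9]
side green [362 412] [ 419.4 -394.6   59.    79.4  103.7]
side green [333 354] [ 425.8 -253.    58.8   80.7  114.6]
side green [296 232] [489.9 113.1  33.6  91.3  82.7]
top blue [427 338] [ 270.2 -277.4   85.3   87.9   24.1]
top stack [279.79816514 249.90825688] [492.9  69.4  63.8  81.5  91.9]
top stack [287.74545455 141.65454545] [766.3  44.6  13.4  66.4  96.2]
side stack [296.1875 232.3125] [472.6  65.5  32.   86.9  82.7]
side stack [408.3220339  210.94915254] [759.8  22.1  20.1  76.1  98.1]
```

View pics/s5.png

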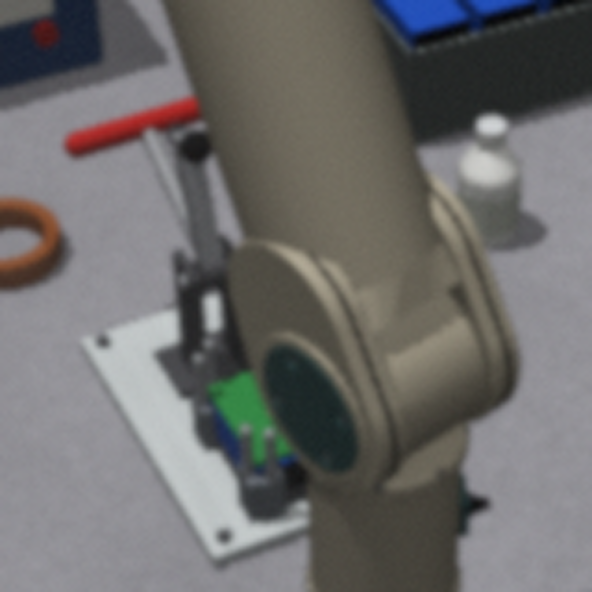

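Board 1 lies on the pack in the nest (crop (250,415)). Now the second board.

Call:
move_arm(rows="-0.005 -0.003 0.08 0 0 0 -0.9;-0.005 -0.003 0.13 0 0 0 -0.8;-0.005 -0.003 0.145 0 0 0 -0.7;-0.005 -0.003 0.155 0 0 0 -0.6;-0.005 -0.003 0.158 0 0 0 -0.5;-0.005 -0.003 0.158 0 0 0 -0.4;-0.005 -0.003 0.158 0 0 0 -0.4;-0.005 -0.003 0.158 0 0 0 -0.3;-0.005 -0.003 0.158 0 0 0 -0.2;-0.005 -0.003 0.158 0 0 0 -0.2;-0.005 -0.003 0.158 0 0 0 -0.2")

```text
clock: 20.88
eef_pos: [425.1, -252.6, 15.3]
tool_rot: [3.141, 0.0, 2.001]
force: [-0.4, 0.5, 5.7]
width: 57.8
gripper_force: 62.8
```

```bash
python3 to.py 426 -251.3 150 114.6
```

```text
at [ 425.1 -252.6   15.3] yaw 114.64 tilt [1.7998e+02 2.0000e-02] w 57.8 gf 62.8 F [-0.4  0.5  5.7] t 20.9
[426.0, -251.3, 150.0, 114.6] -> [ 0.0023  0.0046 -0.449 ] [0.0002 0.0002 0.0005] rows 3.2
```

Call:
move_arm(rows="0 0 -0.05 0 0 0 1;0 0 -0.15 0 0 0 1;0 0 -0.25 0 0 0 1;0 0 -0.35 0 0 0 1;0 0 -0.45 0 0 0 1;0 0 -0.45 0 0 0 1;0 0 -0.45 0 0 0 1;0 0 -0.45 0 0 0 1")

```text
clock: 21.55
eef_pos: [424.8, -251.7, 149.3]
tool_rot: [-3.141, -0.001, 2.001]
force: [-0.1, 0.0, -0.1]
width: 57.8
gripper_force: 64.6
```

```bash
python3 to.py  460 -90 155 103 494 66 140 92.25
```

```text
at [ 424.8 -251.7  149.3] yaw 114.67 tilt [-1.7999e+02 -6.0000e-02] w 57.8 gf 64.6 F [-0.1  0.  -0.1] t 21.6
[460.0, -90.0, 155.0, 103.0] -> [ 0.441   0.3317 -0.0187] [-0.0002 -0.0007  0.1297] rows 4.0
[494.0, 66.0, 140.0, 92.25] -> [0.4812 0.2274 0.05  ] [-0.     -0.      0.1194] rows 3.8
```

Call:
move_arm(rows="0.11 0.08 0 0 0 0.03 1;0.22 0.16 0 0 0 0.06 1;0.33 0.24 0 0 0 0.1 1;0.441 0.332 -0.015 0 0 0.13 1;0.441 0.332 -0.015 0 0 0.13 1;0.441 0.332 -0.015 0 0 0.13 1;0.441 0.332 -0.015 0 0 0.13 1")

```text
clock: 22.13
eef_pos: [459.6, -90.5, 152.9]
tool_rot: [-3.139, -0.0, 1.798]
force: [0.2, -0.5, -0.4]
width: 57.8
gripper_force: 64.6
```

Call:
move_arm(rows="0.12 0.05 0.01 0 0 0.03 1;0.24 0.11 0.02 0 0 0.06 1;0.36 0.17 0.03 0 0 0.09 1;0.44 0.21 0.04 0 0 0.12 1;0.481 0.227 0.05 0 0 0.12 1;0.481 0.227 0.05 0 0 0.12 1;0.481 0.227 0.05 0 0 0.12 1;0.481 0.227 0.05 0 0 0.12 1;0.481 0.227 0.05 0 0 0.12 1;0.481 0.227 0.05 0 0 0.12 1;0.481 0.227 0.05 0 0 0.12 1;0.481 0.227 0.05 0 0 0.12 1")

```text
clock: 23.13
eef_pos: [494.3, 64.5, 139.0]
tool_rot: [-3.141, -0.0, 1.607]
force: [1.3, 0.8, -0.7]
width: 57.9
gripper_force: 64.6
```

```bash
python3 -c "
from h import *
held(15.3,6)"; python3 to.py 494 66 72 92.25
```

```text
top [292. 249.] along u -40.2..-9.4  x -38.5..27.3
   front edge mid [-40.2 -38.5]
at [494.3  64.9 138.9] yaw 92.11 tilt [-1.7997e+02 -2.0000e-02] w 57.7 gf 64.6 F [ 0.2 -0.2 -1.2] t 23.2
[494.0, 66.0, 72.0, 92.25] -> [ 0.0035 -0.0008  0.2231] [-0.0004 -0.0003 -0.0016] rows 1.6
```

Call:
move_arm(rows="0.004 0 0 0 0 0 1;0.004 0 0.05 0 0 0 1;0.004 0 0.1 0 0 0 1;0.004 0 0.13 0 0 0 1;0.004 0 0.16 0 0 0 1;0.004 0 0.18 0 0 0 1;0.004 0 0.195 0 0 0 1;0.004 0 0.208 0 0 0 1;0.004 0 0.208 0 0 0 1;0.004 0 0.208 0 0 0 1")

```text
clock: 24.07
eef_pos: [494.3, 66.4, 76.5]
tool_rot: [-3.141, -0.0, 1.608]
force: [0.9, -0.4, -0.5]
width: 57.7
gripper_force: 64.6
```

```bash
python3 to.py 494 66.4 72 92.25
```

```text
at [494.3  66.4  76.5] yaw 92.13 tilt [-1.7996e+02 -2.0000e-02] w 57.7 gf 64.6 F [ 0.9 -0.4 -0.5] t 24.1
[494.0, 66.4, 72.0, 92.25] -> [ 0.0001 -0.001   0.015 ] [-0.0004 -0.0002 -0.0013] rows 0.1
```

Call:
move_arm(rows="0 0 0.008 0 0 0 1;0 0 0.015 0 0 0 1;0 0 0.015 0 0 0 1;0 0 0.015 0 0 0 1;0 0 0.015 0 0 0 -0.5;0 0 0.015 0 0 0 -0.8;0 0 0.015 0 0 0 -1;0 0 0.015 0 0 0 -1;0 0 -0.1 0 0 0 -1;0 0 -0.2 0 0 0 -1;0 0 -0.3 0 0 0 -1;0 0 -0.33 0 0 0 -1")

```text
clock: 25.07
eef_pos: [496.1, 65.8, 178.9]
tool_rot: [3.137, -0.0, 1.608]
force: [0.5, -0.3, 0.0]
width: 85.6
gripper_force: 0.0
```

```bash
python3 to.py 450 -90 170 98 430 -300 150 103 419.4 -392.2 60 103.5
```

```text
at [496.1  65.8 178.9] yaw 92.1 tilt [ 1.7974e+02 -2.0000e-02] w 85.6 gf 0.0 F [ 0.5 -0.3  0. ] t 25.1
[450.0, -90.0, 170.0, 98.0] -> [-0.5135 -0.1728  0.0287] [ 0.0029 -0.0001 -0.0655] rows 3.9
[430.0, -300.0, 150.0, 103.0] -> [-0.6839 -0.1634  0.0667] [ 0.      0.     -0.0556] rows 5.1
[419.4, -392.2, 60.0, 103.5] -> [-0.2915 -0.1036  0.3   ] [-0.      0.     -0.0056] rows 3.1
```

Call:
move_arm(rows="-0.13 -0.04 0 0 0 -0.02 -1;-0.26 -0.08 0.01 0 0 -0.04 -1;-0.39 -0.12 0.02 0 0 -0.06 -1;-0.512 -0.168 0.02 0 0 -0.066 -1;-0.512 -0.168 0.02 0 0 -0.066 -1;-0.512 -0.168 0.02 0 0 -0.066 -1")

```text
clock: 25.57
eef_pos: [448.7, -91.4, 169.6]
tool_rot: [-3.141, -0.0, 1.705]
force: [0.9, 0.1, -0.4]
width: 85.4
gripper_force: 0.0
```

Call:
move_arm(rows="-0.13 -0.03 0.01 0 0 -0.02 -1;-0.26 -0.06 0.03 0 0 -0.04 -1;-0.39 -0.09 0.05 0 0 -0.056 -1;-0.52 -0.12 0.06 0 0 -0.056 -1;-0.65 -0.155 0.067 0 0 -0.056 -1;-0.684 -0.163 0.067 0 0 -0.056 -1;-0.684 -0.163 0.067 0 0 -0.056 -1;-0.684 -0.163 0.067 0 0 -0.056 -1")

```text
clock: 26.23
eef_pos: [430.5, -297.7, 148.7]
tool_rot: [-3.141, -0.002, 1.8]
force: [0.5, 1.4, 0.8]
width: 85.4
gripper_force: 0.0
```

Call:
move_arm(rows="-0.1 -0.03 0.08 0 0 -0.005 -1;-0.2 -0.07 0.16 0 0 -0.005 -1;-0.29 -0.1 0.24 0 0 -0.005 -1;-0.29 -0.104 0.29 0 0 -0.005 -1;-0.29 -0.104 0.29 0 0 -0.005 -1;-0.29 -0.104 0.29 0 0 -0.005 -1;-0.29 -0.104 0.29 0 0 -0.005 -1;-0.29 -0.104 0.29 0 0 -0.005 -1")

```text
clock: 26.9
eef_pos: [421.0, -389.1, 63.3]
tool_rot: [3.141, -0.0, 1.811]
force: [-0.7, 0.2, 0.1]
width: 85.4
gripper_force: 0.0
```

```bash
python3 to.py 419.4 -392.2 14.5 103.5; python3 -c "
from h import *
t,s=report()
for d,n in((t,'top'),(s,'side')):
    for c in blobs(d,'green',40):
        r=rect(d,c,62)
        if r[1]>0 and r[0]<600: print(n,'stack',c.mean(0),r)
save(s,'s6',(230,120,450,400),2.1)"
```

```text
at [ 421.  -389.1   63.3] yaw 103.74 tilt [ 1.7996e+02 -2.0000e-02] w 85.4 gf 0.0 F [-0.7  0.2  0.1] t 26.9
[419.4, -392.2, 14.5, 103.5] -> [-0.0088 -0.0076  0.1627] [ 0.0005 -0.0002  0.0026] rows 1.2
top green [280 250] [498.7  71.8  67.2  88.5  92.2]
side green [364 413] [ 419.4 -394.8   59.    79.1  103.7]
side green [303 231] [511.1 116.2  66.   92.3  91. ]
top stack [280.34862385 249.59633028] [492.6  67.3  64.1  84.4  92.2]
side stack [302.66666667 230.98989899] [490.6  62.7  62.4  87.3  91. ]
```

Call:
move_arm(rows="-0.006 -0.005 0.08 0 0 0 -0.9;-0.006 -0.005 0.13 0 0 0 -0.8;-0.006 -0.005 0.145 0 0 0 -0.7;-0.006 -0.005 0.157 0 0 0 -0.6;-0.006 -0.005 0.162 0 0 0 -0.5;-0.006 -0.005 0.162 0 0 0 -0.4;-0.006 -0.005 0.162 0 0 0 -0.4;-0.006 -0.005 0.162 0 0 0 -0.3;-0.006 -0.005 0.162 0 0 0 -0.2;-0.006 -0.005 0.162 0 0 0 -0.2;-0.006 -0.005 0.162 0 0 0 -0.2")

```text
clock: 27.92
eef_pos: [418.6, -393.2, 14.7]
tool_rot: [3.141, 0.0, 1.808]
force: [-0.8, 1.8, 5.3]
width: 57.7
gripper_force: 64.0
```

```bash
python3 to.py 419.4 -392.2 150 103.5
```

```text
at [ 418.6 -393.2   14.7] yaw 103.57 tilt [1.7999e+02 3.0000e-02] w 57.7 gf 64.0 F [-0.8  1.8  5.3] t 27.9
[419.4, -392.2, 150.0, 103.5] -> [ 0.0023  0.0034 -0.4509] [0.0002 0.0003 0.0008] rows 3.2
```

Call:
move_arm(rows="0 0 -0.05 0 0 0 1;0 0 -0.15 0 0 0 1;0 0 -0.25 0 0 0 1;0 0 -0.35 0 0 0 1;0 0 -0.45 0 0 0 1;0 0 -0.45 0 0 0 1;0 0 -0.45 0 0 0 1;0 0 -0.45 0 0 0 1")

```text
clock: 28.58
eef_pos: [418.4, -392.3, 148.4]
tool_rot: [-3.141, -0.001, 1.808]
force: [-1.3, 0.9, -0.7]
width: 57.8
gripper_force: 64.5
```

```bash
python3 to.py  435 -200 155 100  470 10 155 95 494 66 140 92.25
```

```text
at [ 418.4 -392.3  148.4] yaw 103.59 tilt [-1.7998e+02 -7.0000e-02] w 57.8 gf 64.5 F [-1.3  0.9 -0.7] t 28.6
[435.0, -200.0, 155.0, 100.0] -> [ 0.6099  0.2044 -0.0214] [-0.0003 -0.0008  0.0399] rows 4.6
[470.0, 10.0, 155.0, 95.0] -> [0.6691 0.2364 0.    ] [ 0.     -0.      0.0556] rows 5.1
[494.0, 66.0, 140.0, 92.25] -> [0.179 0.096 0.05 ] [-0.     -0.      0.0306] rows 1.5
```

Call:
move_arm(rows="0.12 0.04 0 0 0 0.01 1;0.24 0.08 0 0 0 0.02 1;0.36 0.12 -0.01 0 0 0.03 1;0.48 0.16 -0.02 0 0 0.04 1;0.61 0.204 -0.02 0 0 0.04 1;0.61 0.204 -0.02 0 0 0.04 1;0.61 0.204 -0.02 0 0 0.04 1")

```text
clock: 29.17
eef_pos: [434.7, -197.0, 153.3]
tool_rot: [-3.138, -0.003, 1.751]
force: [-0.0, -0.8, -0.1]
width: 57.7
gripper_force: 64.4
```

Call:
move_arm(rows="0.13 0.05 0 0 0 0.01 1;0.26 0.09 0 0 0 0.02 1;0.39 0.14 0 0 0 0.03 1;0.52 0.18 0 0 0 0.05 1;0.64 0.23 0 0 0 0.056 1;0.669 0.236 0 0 0 0.056 1;0.669 0.236 0 0 0 0.056 1")

```text
clock: 29.75
eef_pos: [470.2, 11.7, 153.6]
tool_rot: [-3.139, -0.001, 1.662]
force: [0.7, -0.6, -0.7]
width: 57.6
gripper_force: 64.5
```

Call:
move_arm(rows="0.09 0.05 0.02 0 0 0.02 1;0.179 0.096 0.05 0 0 0.031 1;0.179 0.096 0.05 0 0 0.031 1;0.179 0.096 0.05 0 0 0.031 1;0.179 0.096 0.05 0 0 0.031 1;0.179 0.096 0.05 0 0 0.031 1;0.179 0.096 0.05 0 0 0.031 1;0.179 0.096 0.05 0 0 0.031 1;0.179 0.096 0.05 0 0 0.031 1")

```text
clock: 30.5
eef_pos: [494.0, 64.5, 139.9]
tool_rot: [-3.141, -0.0, 1.607]
force: [-0.4, -0.5, -0.9]
width: 57.6
gripper_force: 64.4
```

```bash
python3 -c "
from h import *
held(14.7,6)"; python3 to.py 494 66 77.5 92.25
```

```text
top [292. 249.] along u -40.7..-9.4  x -37.8..27.3
   front edge mid [-40.7 -40.2]
at [494.   65.  139.9] yaw 92.11 tilt [-1.7997e+02 -3.0000e-02] w 57.8 gf 64.4 F [-0.1 -0.4 -0.9] t 30.6
[494.0, 66.0, 77.5, 92.25] -> [0.0033 0.0003 0.2079] [-0.0004 -0.0003 -0.0016] rows 1.5
```

Call:
move_arm(rows="0.005 0 0 0 0 0 1;0.005 0 0.05 0 0 0 1;0.005 0 0.1 0 0 0 1;0.005 0 0.13 0 0 0 1;0.005 0 0.16 0 0 0 1;0.005 0 0.175 0 0 0 1;0.005 0 0.185 0 0 0 1;0.005 0 0.194 0 0 0 1;0.005 0 0.194 0 0 0 1;0.005 0 0.194 0 0 0 1")

```text
clock: 31.43
eef_pos: [494.1, 66.7, 81.7]
tool_rot: [-3.141, -0.0, 1.608]
force: [0.0, -0.3, 0.3]
width: 58.1
gripper_force: 64.4
```

```bash
python3 to.py 494 66.4 77.3 92.25
```

```text
at [494.1  66.7  81.7] yaw 92.13 tilt [-1.7998e+02 -2.0000e-02] w 58.1 gf 64.4 F [ 0.  -0.3  0.3] t 31.4
[494.0, 66.4, 77.3, 92.25] -> [-0.0011 -0.0003  0.0147] [-0.0003 -0.0002 -0.0013] rows 0.1
```

Call:
move_arm(rows="0 0 0.008 0 0 0 1;0 0 0.015 0 0 0 1;0 0 0.015 0 0 0 1;0 0 0.015 0 0 0 1;0 0 0.015 0 0 0 -0.5;0 0 0.015 0 0 0 -0.8;0 0 0.015 0 0 0 -1;0 0 0.015 0 0 0 -1;0 0 -0.1 0 0 0 -1;0 0 -0.2 0 0 0 -1;0 0 -0.3 0 0 0 -1;0 0 -0.3 0 0 0 -1")

```text
clock: 32.43
eef_pos: [496.8, 66.0, 176.0]
tool_rot: [3.134, -0.001, 1.608]
force: [0.3, 0.5, -0.7]
width: 85.2
gripper_force: 0.0
```

```bash
python3 to.py 520 -140 175 90 553.5 -386 80 87.9;  python3 - <<'E'
from h import *
t=cam('top');s=cam('side')
for d,n in((t,'top'),(s,'side')):
    P=onz(d,(np.array([[317,144],[407,147],[404,213],[316,210]])/2.8+[330,160]),16) if n=='top' else P
    q=edgequad(d,P,4); print(n,'plate',quadinfo(d,q,16))
E
```

```text
at [496.8  66.  176. ] yaw 92.11 tilt [ 1.7959e+02 -3.0000e-02] w 85.2 gf 0.0 F [ 0.3  0.5 -0.7] t 32.4
[520.0, -140.0, 175.0, 90.0] -> [-0.6892  0.052   0.0033] [ 0.0045 -0.0004  0.0234] rows 5.0
[553.5, -386.0, 80.0, 87.9] -> [-0.82    0.1117  0.3167] [ 0.     -0.      0.0233] rows 6.4
top plate (array([ 552.9, -383.6]), array([79.1, 59.8, 82.3, 59.5]), np.float64(-91.74), np.float64(178.13))
side plate (array([ 553.9, -387.9]), array([79.5, 59.8, 79.9, 61.4]), np.float64(-92.53), np.float64(177.19))
```

Call:
move_arm(rows="-0.13 0.01 0 0 0 0.01 -1;-0.26 0.02 0 0 0 0.02 -1;-0.39 0.03 0 0 0 0.023 -1;-0.52 0.04 0 0 0 0.023 -1;-0.65 0.055 0 0 0 0.023 -1;-0.689 0.06 0 0 0 0.023 -1;-0.689 0.06 0 0 0 0.023 -1")

```text
clock: 33.12
eef_pos: [518.9, -143.8, 170.9]
tool_rot: [-3.14, 0.002, 1.565]
force: [0.1, 0.6, -0.8]
width: 85.2
gripper_force: 0.0
```

Call:
move_arm(rows="-0.13 0.02 0.03 0 0 0.01 -1;-0.26 0.03 0.08 0 0 0.02 -1;-0.39 0.05 0.13 0 0 0.023 -1;-0.52 0.07 0.18 0 0 0.023 -1;-0.65 0.09 0.24 0 0 0.023 -1;-0.76 0.1 0.29 0 0 0.023 -1;-0.82 0.112 0.31 0 0 0.023 -1;-0.82 0.112 0.31 0 0 0.023 -1;-0.82 0.112 0.31 0 0 0.023 -1;-0.82 0.112 0.31 0 0 0.023 -1;-0.82 0.112 0.31 0 0 0.023 -1")

```text
clock: 34.03
eef_pos: [554.4, -382.2, 78.1]
tool_rot: [-3.141, -0.003, 1.538]
force: [-0.6, -0.1, 0.3]
width: 85.7
gripper_force: 0.0
```

```bash
python3 to.py 553.5 -386 21 87.8;  python3 - <<'E'
from h import *
t=cam('top');s=cam('side')
for d,n in((t,'top'),(s,'side')):
    for c in blobs(d,'green',40):
        r=rect(d,c,68)
        if r[1]>0 and r[0]<600: print(n,'stack',c.mean(0),r)
save(s,'s7',(230,120,470,420),1.9);save(t,'t7',(210,205,330,295),2.8)
A=cv2.imread('pics/s7.png');B=cv2.imread('pics/t7.png');C=np.zeros((A.shape[0],795,3),np.uint8);C[:,:A.shape[1]]=A;C[:B.shape[0],-B.shape[1]:]=B;cv2.imwrite('pics/c7.png',C)
E
```

```text
at [ 554.4 -382.2   78.1] yaw 88.13 tilt [-1.7996e+02 -1.5000e-01] w 85.7 gf 0.0 F [-0.6 -0.1  0.3] t 34.0
[553.5, -386.0, 21.0, 87.8] -> [-0.0132 -0.0023  0.1905] [-0.0005 -0.0016  0.0037] rows 1.4
top stack [280.18181818 249.36363636] [492.3  66.9  63.6  84.   92.3]
side stack [302.68041237 229.40206186] [489.4  60.3  64.3  93.2  90.9]
```

View pics/c7.png

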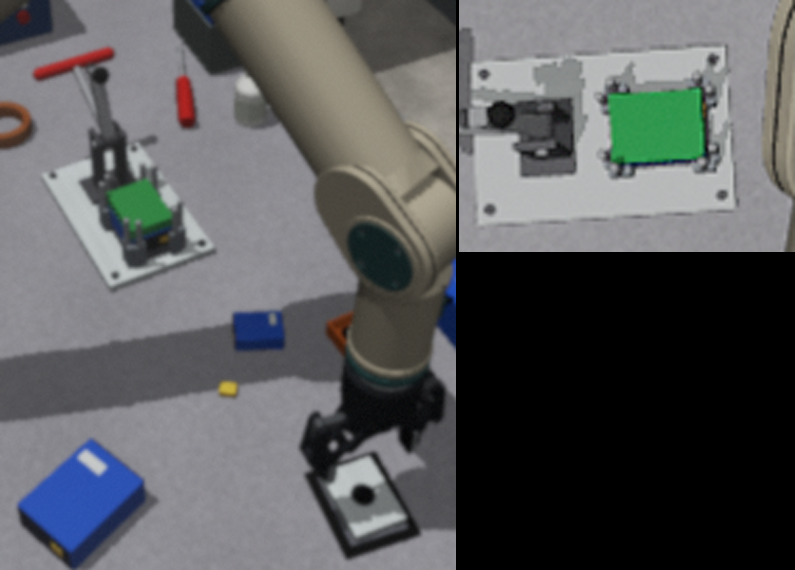

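Stack is square between the pins (top inset (655,125)) and the plate sits under the gripper. Grasping the plate.

Call:
move_arm(rows="-0.009 -0.001 0.1 0 0 0.003 -0.9;-0.009 -0.001 0.15 0 0 0.003 -0.8;-0.009 -0.001 0.18 0 0 0.003 -0.7;-0.009 -0.001 0.193 0 0 0.003 -0.6;-0.009 -0.001 0.194 0 0 0.003 -0.5;-0.009 -0.001 0.194 0 0 0.003 -0.4;-0.009 -0.001 0.194 0 0 0.003 -0.4;-0.009 -0.001 0.194 0 0 0.003 -0.3;-0.009 -0.001 0.194 0 0 0.003 -0.2;-0.009 -0.001 0.194 0 0 0.003 -0.2;-0.009 -0.001 0.194 0 0 0.003 -0.2")

```text
clock: 35.05
eef_pos: [553.2, -388.0, 20.8]
tool_rot: [-3.141, 0.0, 1.531]
force: [-0.0, 0.9, 1.2]
width: 58.2
gripper_force: 65.5
```

```bash
python3 to.py 553.5 -386 150 87.8
```

```text
at [ 553.2 -388.    20.8] yaw 87.72 tilt [-1.7999e+02  1.0000e-02] w 58.2 gf 65.5 F [-0.   0.9  1.2] t 35.0
[553.5, -386.0, 150.0, 87.8] -> [ 0.0067  0.0006 -0.4307] [-0.0001  0.0001 -0.0008] rows 3.1
```

Call:
move_arm(rows="0 0 -0.05 0 0 0 1;0 0 -0.15 0 0 0 1;0 0 -0.25 0 0 0 1;0 0 -0.35 0 0 0 1;0 0 -0.45 0 0 0 1;0 0 -0.47 0 0 0 1;0 0 -0.47 0 0 0 1;0 0 -0.47 0 0 0 1")

```text
clock: 35.72
eef_pos: [553.0, -387.1, 160.8]
tool_rot: [-3.141, -0.001, 1.531]
force: [0.1, 0.5, -2.6]
width: 58.3
gripper_force: 65.2
```

```bash
python3 to.py  525 -200 160 89  505 10 160 91 494 66 145 92.25
```

```text
at [ 553.  -387.1  160.8] yaw 87.73 tilt [-1.7995e+02 -7.0000e-02] w 58.3 gf 65.2 F [ 0.1  0.5 -2.6] t 35.7
[525.0, -200.0, 160.0, 89.0] -> [ 0.6196 -0.1179  0.0037] [-0.0006 -0.0008 -0.0142] rows 4.5
[505.0, 10.0, 160.0, 91.0] -> [ 0.6987 -0.0789 -0.    ] [ 0.      0.     -0.0222] rows 5.1
[494.0, 66.0, 145.0, 92.25] -> [ 0.1873 -0.0334  0.05  ] [ 0.      0.     -0.0139] rows 1.4
```

Call:
move_arm(rows="0.12 -0.02 0 0 0 -0.01 1;0.24 -0.04 0 0 0 -0.014 1;0.36 -0.06 0 0 0 -0.014 1;0.48 -0.09 0 0 0 -0.014 1;0.62 -0.118 0 0 0 -0.014 1;0.62 -0.118 0 0 0 -0.014 1;0.62 -0.118 0 0 0 -0.014 1")

```text
clock: 36.3
eef_pos: [524.2, -195.7, 159.0]
tool_rot: [-3.136, -0.004, 1.558]
force: [-1.0, -0.7, -2.3]
width: 58.2
gripper_force: 65.2
```

Call:
move_arm(rows="0.13 -0.02 0 0 0 -0.01 1;0.26 -0.03 0 0 0 -0.02 1;0.39 -0.05 0 0 0 -0.022 1;0.52 -0.06 0 0 0 -0.022 1;0.64 -0.07 0 0 0 -0.022 1;0.7 -0.079 0 0 0 -0.022 1;0.7 -0.079 0 0 0 -0.022 1")

```text
clock: 36.88
eef_pos: [504.1, 14.6, 159.5]
tool_rot: [-3.137, -0.003, 1.594]
force: [-0.0, 0.5, -1.8]
width: 58.1
gripper_force: 65.2
```

Call:
move_arm(rows="0.09 -0.02 0.02 0 0 -0.014 1;0.187 -0.033 0.05 0 0 -0.014 1;0.187 -0.033 0.05 0 0 -0.014 1;0.187 -0.033 0.05 0 0 -0.014 1;0.187 -0.033 0.05 0 0 -0.014 1;0.187 -0.033 0.05 0 0 -0.014 1;0.187 -0.033 0.05 0 0 -0.014 1;0.187 -0.033 0.05 0 0 -0.014 1;0.187 -0.033 0.05 0 0 -0.014 1")

```text
clock: 37.63
eef_pos: [494.5, 65.0, 146.5]
tool_rot: [-3.141, -0.0, 1.608]
force: [0.1, 0.3, -2.2]
width: 58.0
gripper_force: 65.2
```

```bash
python3 to.py 494 66 86 92.25;python3 - <<'E'
from h import *
st=read_state(); p=np.array(st['eef_pos']); a=st['tool_rot'][2]; u=np.array([np.cos(a),np.sin(a),0]); x=np.array([np.sin(a),-np.cos(a),0])
for n,zt in(('top',-4.8),('side',-4.8)):
    d=cam(n); g=cv2.cvtColor(d['img'],cv2.COLOR_RGB2GRAY).astype(np.float32)
    for xo in(-20,-10,0,10,20):
        k=np.arange(-56,-10,1.); q=proj(d,p+x*xo+k[:,None]*u+[0,0,zt]); v=cv2.remap(g,q[:,:1].astype(np.float32),q[:,1:].astype(np.float32),1).ravel()
        print(n,xo,v[::2].astype(int))
save(d,'s8',(230,120,390,280),4.5)
E
```

```text
at [494.5  65.  146.5] yaw 92.15 tilt [-1.7997e+02 -1.0000e-02] w 58.0 gf 65.2 F [ 0.1  0.3 -2.2] t 37.6
[494.0, 66.0, 86.0, 92.25] -> [ 0.0033 -0.0015  0.2015] [-0.0003 -0.0001 -0.0011] rows 1.4
top -20 [150 159 170 164 145 106  62  48  93 163 192 188 187 187 187 188 189 186
 170 143 141 119  67]
top -10 [183 185 184 171 138 107  51  39  92 151 182 188 187 187 189 184 142  91
  33   9  21  35  49]
top 0 [149 147 133 129 121  91  59  60  60 135 182 191 189 176 118  24  10  24
  53  90 120 117  87]
top 10 [148 138  87  65  62  66  57  39  53 112 151 147 140  93  38  28  65 107
 122  63  58  55  45]
top 20 [146 143 133 117  92  98  91  69  75 116 151 144 134  90  38  59  83  69
  43  34  26  29  28]
side -20 [ 62  64  69  75  78  82  96 115 143 168 179 186 186 186 184 179 171 158
 141 129 121 121 125]
side -10 [ 62  63  67  71  75  82  93 117 144 164 179 183 183 174 163 147 132 121
 115 112 107 101  90]
side 0 [ 91  87  83  79  79  85  98 118 140 161 170 170 162 152 141 127 121 114
 112 108 100  88  68]
side 10 [109 107  99  90  85  80  85  93 102 111 115 115 116 114 114 114 114 113
 113 114 113 112 108]
side 20 [ 85  83  81  79  78  78  80  90 101 107 112 113 114 114 114 113 113 113
 114 114 113 113 114]
```

Call:
move_arm(rows="0.004 -0.001 0 0 0 0 1;0.004 -0.001 0.05 0 0 0 1;0.004 -0.001 0.1 0 0 0 1;0.004 -0.001 0.13 0 0 0 1;0.004 -0.001 0.16 0 0 0 1;0.004 -0.001 0.175 0 0 0 1;0.004 -0.001 0.185 0 0 0 1;0.004 -0.001 0.19 0 0 0 1;0.004 -0.001 0.19 0 0 0 1;0.004 -0.001 0.19 0 0 0 1")

```text
clock: 38.57
eef_pos: [494.2, 66.9, 89.6]
tool_rot: [-3.141, -0.0, 1.609]
force: [0.4, -0.7, -2.3]
width: 58.4
gripper_force: 65.2
```

```bash
python3 to.py 494 66.6 85.2 92.25
```

```text
at [494.2  66.9  89.6] yaw 92.22 tilt [-1.7999e+02 -2.0000e-02] w 58.4 gf 65.2 F [ 0.4 -0.7 -2.3] t 38.6
[494.0, 66.6, 85.2, 92.25] -> [-0.0011 -0.0006  0.0147] [-0.0001 -0.0002 -0.0004] rows 0.1
```

Call:
move_arm(rows="0 0 0.008 0 0 0 1;0 0 0.014 0 0 0 1;0 0 0.014 0 0 0 1;0 0 0.014 0 0 0 1;0 0 0.014 0 0 0 -0.5;0 0 0.014 0 0 0 -0.8;0 0 0.014 0 0 0 -1;0 0 0.014 0 0 0 -1;0 0 -0.1 0 0 0 -1;0 0 -0.2 0 0 0 -1;0 0 -0.35 0 0 0 -1;0 0 -0.55 0 0 0 -1")

```text
clock: 39.57
eef_pos: [493.2, 66.6, 233.9]
tool_rot: [-3.139, 0.001, 1.609]
force: [1.4, 1.3, 0.3]
width: 85.5
gripper_force: 0.0
```

```bash
python3 to.py 440 100 270 135 453.1 269.4 270 182.25
python3 - <<'E'
from h import *
t=cam('top');s=cam('side')
for n in('top','side'):
    d=cam(n)
    g=cv2.cvtColor(d['img'],cv2.COLOR_RGB2GRAY).astype(np.float32)
    u=np.array([-.0393,.9992,0])
    a=np.radians(92.25);u=np.array([np.cos(a),np.sin(a),0]);x=np.array([np.sin(a),-np.cos(a),0])
    P=[np.array([494,66.6,80])+i*30*x+j*40*u for i,j in((-1,-1),(1,-1),(1,1),(-1,1))]
    print(n,proj(d,P).round().tolist())
E
```

```text
at [493.2  66.6 233.9] yaw 92.17 tilt [-1.7984e+02  4.0000e-02] w 85.5 gf 0.0 F [1.4 1.3 0.3] t 39.6
[440.0, 100.0, 270.0, 135.0] -> [ 0.1179 -0.1732 -0.12  ] [-1.900e-03 -3.000e-04 -4.758e-01] rows 6.0
[453.1, 269.4, 270.0, 182.25] -> [0.3684 0.4302 0.    ] [-0.     0.    -0.525] rows 6.6
top [[297.0, 260.0], [296.0, 235.0], [263.0, 237.0], [264.0, 262.0]]
side [[299.0, 238.0], [322.0, 229.0], [307.0, 209.0], [285.0, 217.0]]
```

Call:
move_arm(rows="0.02 -0.03 -0.1 0 0 -0.07 -1;0.04 -0.06 -0.1 0 0 -0.14 -1;0.06 -0.09 -0.1 0 0 -0.21 -1;0.08 -0.12 -0.1 0 0 -0.28 -1;0.1 -0.15 -0.1 0 0 -0.35 -1;0.118 -0.173 -0.1 0 0 -0.42 -1;0.118 -0.173 -0.1 0 0 -0.476 -1;0.118 -0.173 -0.1 0 0 -0.476 -1;0.118 -0.173 -0.1 0 0 -0.476 -1")

```text
clock: 40.52
eef_pos: [440.2, 100.3, 261.9]
tool_rot: [-3.14, -0.002, 2.355]
force: [0.4, -1.0, 0.2]
width: 85.2
gripper_force: 0.0
```

Call:
move_arm(rows="0.05 0.06 0 0 0 -0.075 -1;0.1 0.12 0 0 0 -0.15 -1;0.15 0.18 0 0 0 -0.225 -1;0.2 0.24 0 0 0 -0.3 -1;0.26 0.31 0 0 0 -0.375 -1;0.32 0.37 0 0 0 -0.45 -1;0.368 0.43 0 0 0 -0.525 -1;0.368 0.43 0 0 0 -0.525 -1;0.368 0.43 0 0 0 -0.525 -1;0.368 0.43 0 0 0 -0.525 -1;0.368 0.43 0 0 0 -0.525 -1")

```text
clock: 41.43
eef_pos: [453.8, 268.0, 262.3]
tool_rot: [-3.141, -0.002, -3.105]
force: [0.3, -0.7, -0.0]
width: 85.3
gripper_force: 0.0
```

```bash
python3 to.py 453.1 269.4 200 182.25;  python3 - <<'E'
from h import *
t=cam('top');s=cam('side')
save(s,'s9',(230,90,390,280),3);save(t,'t9',(150,205,330,295),1.7)
A=cv2.imread('pics/s9.png');B=cv2.imread('pics/t9.png');C=np.zeros((A.shape[0],795,3),np.uint8);C[:,:A.shape[1]]=A;C[:B.shape[0],-B.shape[1]:]=B;cv2.imwrite('pics/c9.png',C)
for n,d in(('top',t),('side',s)):
    for c in blobs(d,'red',40): print(n,c.mean(0).round(1),cv2.minAreaRect(c.astype(np.float32)))
E
```

```text
at [453.8 268.  262.3] yaw -177.91 tilt [-1.7994e+02 -9.0000e-02] w 85.3 gf 0.0 F [ 0.3 -0.7 -0. ] t 41.4
[453.1, 269.4, 200.0, 182.25] -> [0.0019 0.0051 0.2078] [-0.0007 -0.001  -0.0018] rows 1.5
top [187.3 270.1] ((187.5, 270.5), (11.0, 7.0), 90.0)
top [186.1 238.2] ((186.5, 238.0), (7.0, 26.0), 0.0)
top [193.2 189.6] ((193.1500244140625, 189.54998779296875), (37.94732666015625, 9.17060375213623), 18.434947967529297)
side [327.  172.8] ((327.082763671875, 172.99313354492188), (24.415372848510742, 7.474093914031982), 85.2363510131836)
side [268. 153.] ((268.1513671875, 153.00460815429688), (4.693349361419678, 41.473880767822266), 73.3007583618164)
```

View pics/c9.png

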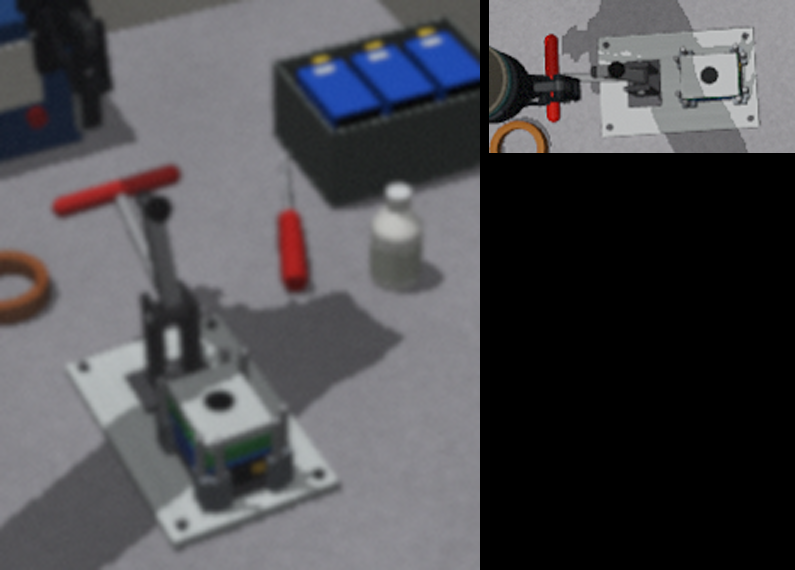

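Plate lies square on the stack (dot at side crop (220,400)), and the gripper is above the near half of the bar. Descend and pinch.

Call:
move_arm(rows="0.002 0.004 0.1 0 0 0 -1;0.002 0.004 0.2 0 0 0 -1;0.002 0.004 0.3 0 0 0 -1;0.002 0.004 0.36 0 0 0 -1;0.002 0.004 0.36 0 0 0 -1;0.002 0.004 0.36 0 0 0 -1;0.002 0.004 0.36 0 0 0 -0.5;0.002 0.004 0.36 0 0 0 0;0.002 0.004 0.36 0 0 0 0.3;0.002 0.004 0.36 0 0 0 0.5;0.002 0.004 0.36 0 0 0 0.6;0.002 0.004 0.36 0 0 0 0.6")

```text
clock: 42.53
eef_pos: [453.5, 267.8, 155.4]
tool_rot: [-3.139, -0.001, -3.103]
force: [-1.1, -6.4, 5.0]
width: 17.3
gripper_force: 14.3
```

Call:
move_arm(rows="0 0 0 0 0 0 0.65;0 0 0 0 0 0 0.7;0 0 0 0 0 0 0.7;0 0 0 0 0 0 0.7;0 0 0 0 0 0 0.7")

```text
clock: 42.95
eef_pos: [453.5, 267.8, 155.6]
tool_rot: [-3.139, -0.001, -3.103]
force: [-1.1, -7.6, 8.0]
width: 16.5
gripper_force: 58.3
```

```bash
python3 to.py
python3 - <<'E'
import numpy as np
st=np.r_[np.linspace(1.92,0.05,25)]
s=-120*np.cos(np.pi/4+st); z=120*np.sin(np.pi/4+st)
for i in range(0,25): 
    j=0 if i<=12 else 12
    print(i,st[i].round(2),'dy',((s[i]-s[j])/300).round(3),'dz',(-(z[i]-z[j])/300).round(3))
E
```

```text
at [453.5 267.8 155.6] yaw -177.8 tilt [-1.7985e+02 -4.0000e-02] w 16.5 gf 58.3 F [-1.1 -7.6  8. ] t 43.0
0 1.92 dy 0.0 dz -0.0
1 1.84 dy -0.014 dz -0.028
2 1.76 dy -0.031 dz -0.054
3 1.69 dy -0.049 dz -0.079
4 1.61 dy -0.069 dz -0.103
5 1.53 dy -0.091 dz -0.125
6 1.45 dy -0.115 dz -0.145
7 1.37 dy -0.14 dz -0.164
8 1.3 dy -0.167 dz -0.18
9 1.22 dy -0.195 dz -0.194
10 1.14 dy -0.223 dz -0.206
11 1.06 dy -0.253 dz -0.216
12 0.98 dy -0.283 dz -0.223
13 0.91 dy -0.031 dz -0.005
14 0.83 dy -0.062 dz -0.008
15 0.75 dy -0.093 dz -0.008
16 0.67 dy -0.124 dz -0.005
17 0.6 dy -0.155 dz -0.001
18 0.52 dy -0.185 dz 0.006
19 0.44 dy -0.215 dz 0.016
20 0.36 dy -0.244 dz 0.027
21 0.28 dy -0.272 dz 0.041
22 0.21 dy -0.298 dz 0.057
23 0.13 dy -0.324 dz 0.075
24 0.05 dy -0.348 dz 0.095
```

Bar is pinched. Leading it over the first half of the arc.

Call:
move_arm(rows="0 -0.014 -0.028 0 0 0 0.7;0 -0.031 -0.054 0 0 0 0.7;0 -0.049 -0.079 0 0 0 0.7;0 -0.069 -0.103 0 0 0 0.7;0 -0.091 -0.125 0 0 0 0.7;0 -0.115 -0.145 0 0 0 0.7;0 -0.14 -0.164 0 0 0 0.7;0 -0.167 -0.18 0 0 0 0.7;0 -0.195 -0.194 0 0 0 0.7;0 -0.223 -0.206 0 0 0 0.7;0 -0.223 -0.206 0 0 0 0.7")

```text
clock: 43.87
eef_pos: [455.8, 208.1, 220.2]
tool_rot: [3.131, 0.001, -3.1]
force: [-3.7, 10.0, 15.8]
width: 15.8
gripper_force: 58.4
```

```bash
python3 to.py
python3 - <<'E'
from h import *
d=cam('side')
for c in blobs(d,'red',20): print(c.mean(0).round(1))
E
```

```text
at [455.8 208.1 220.2] yaw -177.59 tilt [1.7942e+02 5.0000e-02] w 15.8 gf 58.4 F [-3.7 10.  15.8] t 43.9
[327.  172.8]
[283.8 144.5]
```

Call:
move_arm(rows="0 -0.03 -0.01 0 0 0 0.7;0 -0.06 -0.017 0 0 0 0.7;0 -0.091 -0.022 0 0 0 0.7;0 -0.122 -0.025 0 0 0 0.7;0 -0.153 -0.025 0 0 0 0.7;0 -0.184 -0.022 0 0 0 0.7;0 -0.215 -0.018 0 0 0 0.7;0 -0.245 -0.011 0 0 0 0.7;0 -0.275 -0.001 0 0 0 0.7;0 -0.304 0.01 0 0 0 0.7;0 -0.304 0.01 0 0 0 0.7")

```text
clock: 44.83
eef_pos: [459.6, 111.5, 213.9]
tool_rot: [3.141, -0.0, -3.103]
force: [0.4, -0.3, 3.3]
width: 15.8
gripper_force: 72.1
```

```bash
python3 to.py
python3 - <<'E'
from h import *
d=cam('side')
for c in blobs(d,'red',20): print(c.mean(0).round(1))
E
```

```text
at [459.6 111.5 213.9] yaw -177.77 tilt [ 1.7996e+02 -1.0000e-02] w 15.8 gf 72.1 F [ 0.4 -0.3  3.3] t 44.8
[327.  172.8]
[302.6 165.7]
```

Call:
move_arm(rows="0 -0.014 0.007 0 0 0 0.7;0 -0.028 0.014 0 0 0 0.7;0 -0.042 0.022 0 0 0 0.7;0 -0.054 0.03 0 0 0 0.7;0 -0.068 0.038 0 0 0 0.7;0 -0.08 0.048 0 0 0 0.7;0 -0.092 0.058 0 0 0 0.7;0 -0.103 0.067 0 0 0 0.7;0 -0.108 0.071 0 0 0 0.7;0 -0.108 0.071 0 0 0 0.7")

```text
clock: 45.72
eef_pos: [460.8, 80.5, 192.0]
tool_rot: [3.141, -0.001, -3.102]
force: [0.2, -0.3, 4.3]
width: 16.0
gripper_force: 76.8
```

```bash
python3 to.py
```

```text
at [460.8  80.5 192. ] yaw -177.71 tilt [ 1.7995e+02 -7.0000e-02] w 16.0 gf 76.8 F [ 0.2 -0.3  4.3] t 45.7
```

Call:
move_arm(rows="0 -0.004 0.004 0 0 0 0.7;0 -0.004 0.004 0 0 0 0.7;0 -0.004 0.004 0 0 0 -0.2;0 -0.004 0.004 0 0 0 -1;0 -0.004 0.004 0 0 0 -1;0 -0.004 0.004 0 0 0 -1;0 -0.004 0.004 0 0 0 -1;0 -0.05 -0.08 0 0 0 -1;0 -0.05 -0.2 0 0 0 -1;0 -0.05 -0.3 0 0 0 -1;0 -0.05 -0.3 0 0 0 -1;0 -0.05 -0.3 0 0 0 -1")

```text
clock: 46.72
eef_pos: [462.3, 65.6, 283.5]
tool_rot: [3.14, 0.003, -3.101]
force: [-0.3, 0.1, -0.8]
width: 85.4
gripper_force: 0.0
```

Call:
move_arm(rows="0 0 0 0 0 0 -1;0 0 0 0 0 0 -1;0 0 0 0 0 0 -1;0 0 0 0 0 0 -1;0 0 0 0 0 0 -1;0 0 0 0 0 0 -1;0 0 0 0 0 0 -1;0 0 0 0 0 0 -1;0 0 0 0 0 0 -1;0 0 0 0 0 0 -1;0 0 0 0 0 0 -1;0 0 0 0 0 0 -1")

```text
clock: 47.72
eef_pos: [461.5, 65.5, 282.2]
tool_rot: [3.141, -0.001, -3.101]
force: [-0.6, 0.1, -0.1]
width: 85.6
gripper_force: 0.0
```

Call:
move_arm(rows="0 0 0 0 0 0 -1;0 0 0 0 0 0 -1;0 0 0 0 0 0 -1;0 0 0 0 0 0 -1;0 0 0 0 0 0 -1;0 0 0 0 0 0 -1;0 0 0 0 0 0 -1;0 0 0 0 0 0 -1;0 0 0 0 0 0 -1;0 0 0 0 0 0 -1;0 0 0 0 0 0 -1;0 0 0 0 0 0 -1")

```text
clock: 48.72
eef_pos: [461.4, 65.4, 282.2]
tool_rot: [3.141, -0.001, -3.101]
force: [0.1, 0.7, -0.7]
width: 85.2
gripper_force: 0.0
```

Call:
move_arm(rows="0 0 0 0 0 0 -1;0 0 0 0 0 0 -1;0 0 0 0 0 0 -1;0 0 0 0 0 0 -1;0 0 0 0 0 0 -1;0 0 0 0 0 0 -1;0 0 0 0 0 0 -1;0 0 0 0 0 0 -1;0 0 0 0 0 0 -1;0 0 0 0 0 0 -1;0 0 0 0 0 0 -1;0 0 0 0 0 0 -1")

```text
clock: 49.72
eef_pos: [461.4, 65.4, 282.2]
tool_rot: [3.141, -0.001, -3.101]
force: [-0.5, -0.4, 0.1]
width: 85.2
gripper_force: 0.0
```

```bash
python3 to.py
python3 - <<'E'
from h import *
s=cam('side');t=cam('top')
for n,d in(('side',s),('top',t)):
  for c in blobs(d,'red',15): print(n,c.mean(0).round(1),cv2.minAreaRect(c.astype(np.float32)))
  for th in(0,.06,.13,.3): 
    u=np.array([-.0393,.9992,0]); h=np.array([494,66.6,104])+95*u
    B=h-120*np.cos(np.pi/4+th)*u+[0,0,120*np.sin(np.pi/4+th)]; print(n,th,proj(d,[B-59*np.array([.9992,.0393,0]),B,B+59*np.array([.9992,.0393,0])]).round(1).tolist())
save(s,'s10',(230,90,390,280),3);save(t,'t10',(150,205,330,295),1.7)
A=cv2.imread('pics/s10.png');B=cv2.imread('pics/t10.png');C=np.zeros((A.shape[0],795,3),np.uint8);C[:,:A.shape[1]]=A;C[:B.shape[0],-B.shape[1]:]=B;cv2.imwrite('pics/c10.png',C)
E
```

```text
at [461.4  65.4 282.2] yaw -177.68 tilt [ 1.7998e+02 -5.0000e-02] w 85.2 gf 0.0 F [-0.5 -0.4  0.1] t 49.7
side [309.2 179.5] ((303.06121826171875, 176.49107360839844), (24.61463165283203, 55.764305114746094), 81.7028579711914)
side 0 [[276.1, 193.8], [299.8, 186.1], [322.8, 178.6]]
side 0.06 [[275.1, 190.8], [298.7, 183.1], [321.7, 175.6]]
side 0.13 [[273.8, 187.3], [297.5, 179.7], [320.5, 172.3]]
side 0.3 [[270.5, 179.3], [294.1, 171.8], [317.1, 164.5]]
top [537.8 260.9] ((538.0, 261.0), (4.0, 6.0), 90.0)
top [ 86.4 252.8] ((86.5, 252.5), (5.0, 7.0), 0.0)
top [192.8 189.4] ((192.8500213623047, 189.4499969482422), (37.31486892700195, 9.17060375213623), 18.43494987487793)
top 0 [[272.6, 270.3], [271.0, 243.1], [269.6, 216.2]]
top 0.06 [[269.9, 270.3], [268.4, 242.9], [266.9, 216.0]]
top 0.13 [[266.6, 270.3], [265.1, 242.8], [263.7, 215.8]]
top 0.3 [[257.9, 270.6], [256.4, 242.8], [255.1, 215.4]]
```

Run:
```python
from h import *
s=cam('side')
c=max(blobs(s,'red',15),key=len); m=np.zeros((480,640),np.uint8); cv2.drawContours(m,[c.reshape(-1,1,2)],-1,1,-1)
for x in range(272,328,5):
    y=np.where(m[:,x])[0]; print(x,(y.min(),y.max()) if len(y) else None,end=' ')
```

```text
272 None 277 (np.int64(189), np.int64(191)) 282 (np.int64(186), np.int64(191)) 287 (np.int64(185), np.int64(190)) 292 (np.int64(183), np.int64(189)) 297 (np.int64(182), np.int64(186)) 302 (np.int64(180), np.int64(185)) 307 (np.int64(179), np.int64(183)) 312 (np.int64(177), np.int64(181)) 317 (np.int64(175), np.int64(180)) 322 (np.int64(175), np.int64(178)) 327 (np.int64(161), np.int64(185))
```

Bar lies on the 0.06 rad prediction, as it should for 3 boards, and it has held by itself for over 3 s. Re-grasp the bar and swing back open.

Call:
move_arm(rows="0 0.05 0.05 0 0 0 -1;0 0.05 0.15 0 0 0 -1;0 0.05 0.25 0 0 0 -1;0 0.05 0.302 0 0 0 -1;0 0.05 0.302 0 0 0 -1;0 0.05 0.302 0 0 0 -1;0 0.05 0.302 0 0 0 -0.3;0 0.05 0.302 0 0 0 0.2;0 0.05 0.302 0 0 0 0.5;0 0.05 0.302 0 0 0 0.6;0 0.05 0.302 0 0 0 0.7;0 0.05 0.302 0 0 0 0.7")

```text
clock: 50.87
eef_pos: [461.1, 79.6, 192.1]
tool_rot: [-3.141, 0.0, -3.102]
force: [0.6, -1.8, 0.3]
width: 16.2
gripper_force: 58.4
```

Call:
move_arm(rows="0 0 0 0 0 0 0.7;0 0 0 0 0 0 0.7;0 0 0 0 0 0 0.7;0 0 0 0 0 0 0.7")

```text
clock: 51.2
eef_pos: [461.2, 79.5, 191.9]
tool_rot: [-3.141, 0.0, -3.102]
force: [0.1, -5.9, 5.4]
width: 16.1
gripper_force: 58.6
```

```bash
python3 to.py
python3 - <<'E'
import numpy as np
st=np.linspace(0.06,1.92,25)
s=-120*np.cos(np.pi/4+st); z=120*np.sin(np.pi/4+st)
for a,b in((0,10),(10,18),(18,24)):
    print(';'.join('0 %.3f %.3f 0 0 0 0.7'%((s[i]-s[a])/300,-(z[i]-z[a])/300) for i in range(a+1,b+1)))
E
```

```text
at [461.2  79.5 191.9] yaw -177.73 tilt [-179.97    0.  ] w 16.1 gf 58.6 F [ 0.1 -5.9  5.4] t 51.2
0 0.024 -0.020 0 0 0 0.7;0 0.049 -0.037 0 0 0 0.7;0 0.076 -0.053 0 0 0 0.7;0 0.104 -0.067 0 0 0 0.7;0 0.133 -0.078 0 0 0 0.7;0 0.162 -0.087 0 0 0 0.7;0 0.193 -0.094 0 0 0 0.7;0 0.223 -0.098 0 0 0 0.7;0 0.254 -0.101 0 0 0 0.7;0 0.285 -0.100 0 0 0 0.7
0 0.031 0.003 0 0 0 0.7;0 0.061 0.008 0 0 0 0.7;0 0.092 0.015 0 0 0 0.7;0 0.121 0.025 0 0 0 0.7;0 0.149 0.037 0 0 0 0.7;0 0.177 0.051 0 0 0 0.7;0 0.203 0.068 0 0 0 0.7;0 0.228 0.086 0 0 0 0.7
0 0.024 0.020 0 0 0 0.7;0 0.045 0.042 0 0 0 0.7;0 0.066 0.066 0 0 0 0.7;0 0.084 0.091 0 0 0 0.7;0 0.100 0.117 0 0 0 0.7;0 0.114 0.145 0 0 0 0.7
```

Call:
move_arm(rows="0 0.024 -0.02 0 0 0 0.7;0 0.049 -0.037 0 0 0 0.7;0 0.076 -0.053 0 0 0 0.7;0 0.104 -0.067 0 0 0 0.7;0 0.133 -0.078 0 0 0 0.7;0 0.162 -0.087 0 0 0 0.7;0 0.193 -0.094 0 0 0 0.7;0 0.223 -0.098 0 0 0 0.7;0 0.254 -0.101 0 0 0 0.7;0 0.285 -0.1 0 0 0 0.7;0 0.285 -0.1 0 0 0 0.7")

```text
clock: 52.12
eef_pos: [457.8, 167.4, 221.9]
tool_rot: [3.141, 0.001, -3.099]
force: [0.8, -1.6, 6.6]
width: 16.1
gripper_force: 64.4
```

Call:
move_arm(rows="0 0.031 0.003 0 0 0 0.7;0 0.061 0.008 0 0 0 0.7;0 0.092 0.015 0 0 0 0.7;0 0.121 0.025 0 0 0 0.7;0 0.149 0.037 0 0 0 0.7;0 0.177 0.051 0 0 0 0.7;0 0.203 0.068 0 0 0 0.7;0 0.228 0.086 0 0 0 0.7;0 0.228 0.086 0 0 0 0.7")

```text
clock: 52.87
eef_pos: [455.0, 235.5, 194.7]
tool_rot: [-3.141, 0.0, -3.1]
force: [3.2, -1.7, 1.1]
width: 15.9
gripper_force: 63.7
```

```bash
python3 to.py
```

```text
at [455.  235.5 194.7] yaw -177.59 tilt [-1.7999e+02  1.0000e-02] w 15.9 gf 63.7 F [ 3.2 -1.7  1.1] t 52.9
```

Call:
move_arm(rows="0 0.024 0.02 0 0 0 0.7;0 0.045 0.042 0 0 0 0.7;0 0.066 0.066 0 0 0 0.7;0 0.084 0.091 0 0 0 0.7;0 0.1 0.117 0 0 0 0.7;0 0.111 0.138 0 0 0 0.7;0 0.111 0.138 0 0 0 0.7;0 0.111 0.138 0 0 0 0.7")

```text
clock: 53.53
eef_pos: [453.6, 267.8, 153.3]
tool_rot: [3.141, -0.0, -3.102]
force: [5.6, -2.0, -9.2]
width: 16.1
gripper_force: 62.6
```

```bash
python3 to.py
```

```text
at [453.6 267.8 153.3] yaw -177.75 tilt [179.99  -0.  ] w 16.1 gf 62.6 F [ 5.6 -2.  -9.2] t 53.5
```

Call:
move_arm(rows="0 0 0 0 0 0 0;0 0 0 0 0 0 -0.6;0 0 0 0 0 0 -1;0 0 0 0 0 0 -1;0 0 0 0 0 0 -1;0 0 -0.08 0 0 0 -1;0 0 -0.2 0 0 0 -1;0 0 -0.3 0 0 0 -1;0 0 -0.4 0 0 0 -1;0 0 -0.4 0 0 0 -1;0 0 -0.4 0 0 0 -1")

```text
clock: 54.45
eef_pos: [453.8, 268.2, 276.0]
tool_rot: [3.138, 0.002, -3.101]
force: [-0.6, 0.6, -0.2]
width: 85.2
gripper_force: 0.0
```

```bash
python3 to.py 440 100 270 135 494.2 66.6 200 92.2
python3 - <<'E'
from h import *
for n in('side','top'):
    d=cam(n)
    for c in blobs(d,'red',20): print(n,c.mean(0).round(1),np.ptp(c,axis=0))
E
```

```text
at [453.8 268.2 276. ] yaw -177.66 tilt [1.7982e+02 1.1000e-01] w 85.2 gf 0.0 F [-0.6  0.6 -0.2] t 54.5
[440.0, 100.0, 270.0, 135.0] -> [ 0.0691 -0.5584  0.0182] [2.40e-03 3.00e-04 5.26e-01] rows 6.6
[494.2, 66.6, 200.0, 92.2] -> [-0.2065  0.049   0.2333] [ 0.     -0.      0.4756] rows 6.0
side [327. 173.] [ 8 24]
side [268. 153.] [39 14]
top [537.8 260.9] [6 4]
top [186.8 267.8] [ 7 17]
top [186.  238.1] [ 7 26]
top [193.  189.5] [36 19]
```

Side bar is back at (268,153), same as at the start, so the clamp is fully open. Now back to the plate.

Call:
move_arm(rows="0.01 -0.08 0 0 0 0.075 -1;0.02 -0.16 0 0 0 0.15 -1;0.03 -0.24 0 0 0 0.225 -1;0.04 -0.32 0 0 0 0.3 -1;0.05 -0.4 0 0 0 0.375 -1;0.06 -0.48 0.01 0 0 0.45 -1;0.069 -0.558 0.018 0 0 0.526 -1;0.069 -0.558 0.018 0 0 0.526 -1;0.069 -0.558 0.018 0 0 0.526 -1")

```text
clock: 55.3
eef_pos: [438.4, 98.4, 267.9]
tool_rot: [-3.139, -0.002, 2.354]
force: [0.1, 1.0, -0.3]
width: 85.5
gripper_force: 0.0
```

Call:
move_arm(rows="-0.03 0.01 0.02 0 0 0.075 -1;-0.06 0.02 0.05 0 0 0.15 -1;-0.1 0.03 0.09 0 0 0.225 -1;-0.14 0.035 0.14 0 0 0.3 -1;-0.17 0.04 0.18 0 0 0.375 -1;-0.206 0.049 0.22 0 0 0.45 -1;-0.206 0.049 0.233 0 0 0.476 -1;-0.206 0.049 0.233 0 0 0.476 -1;-0.206 0.049 0.233 0 0 0.476 -1;-0.206 0.049 0.233 0 0 0.476 -1;-0.206 0.049 0.233 0 0 0.476 -1")

```text
clock: 56.22
eef_pos: [493.3, 66.7, 199.3]
tool_rot: [-3.141, -0.001, 1.61]
force: [-0.1, -0.2, 1.0]
width: 85.3
gripper_force: 0.0
```

```bash
python3 to.py 494.2 66.6 85 92.2
```

```text
at [493.3  66.7 199.3] yaw 92.26 tilt [-1.7996e+02 -6.0000e-02] w 85.3 gf 0.0 F [-0.1 -0.2  1. ] t 56.2
[494.2, 66.6, 85.0, 92.2] -> [-0.001   0.0032  0.3809] [-0.0004 -0.0007  0.0007] rows 2.7
```

Call:
move_arm(rows="0 0.002 0.1 0 0 0 -1;0 0.002 0.2 0 0 0 -1;0 0.002 0.3 0 0 0 -0.9;0 0.002 0.36 0 0 0 -0.8;0 0.002 0.378 0 0 0 -0.7;0 0.002 0.378 0 0 0 -0.6;0 0.002 0.378 0 0 0 -0.5;0 0.002 0.378 0 0 0 -0.4;0 0.002 0.378 0 0 0 -0.3;0 0.002 0.378 0 0 0 -0.2;0 0.002 0.378 0 0 0 -0.2;0 0.002 0.378 0 0 0 -0.2")

```text
clock: 57.22
eef_pos: [494.7, 66.1, 87.5]
tool_rot: [3.14, -0.001, 1.608]
force: [-1.5, 0.6, 7.0]
width: 58.0
gripper_force: 63.4
```

```bash
python3 to.py
```

```text
at [494.7  66.1  87.5] yaw 92.15 tilt [ 1.7989e+02 -6.0000e-02] w 58.0 gf 63.4 F [-1.5  0.6  7. ] t 57.2
```

Call:
move_arm(rows="0 0 -0.02 0 0 0 1;0 0 -0.05 0 0 0 1;0 0 -0.1 0 0 0 1;0 0 -0.15 0 0 0 1;0 0 -0.2 0 0 0 1;0 0 -0.25 0 0 0 1;0 0 -0.26 0 0 0 1;0 0 -0.26 0 0 0 1;0 0 -0.26 0 0 0 1")

```text
clock: 57.97
eef_pos: [493.8, 66.5, 163.7]
tool_rot: [-3.141, -0.001, 1.609]
force: [-0.2, 0.9, -2.2]
width: 58.2
gripper_force: 65.2
```

```bash
python3 to.py 510 -60 165 91 530 -250 165 89 553.2 -387.5 120 87.75
python3 - <<'E'
from h import *
d=cam('side')
for c in blobs(d,'green',40):
    r=rect(d,c,68); print(c.mean(0).round(1),r)
E
```

```text
at [493.8  66.5 163.7] yaw 92.16 tilt [-1.7996e+02 -4.0000e-02] w 58.2 gf 65.2 F [-0.2  0.9 -2.2] t 58.0
[510.0, -60.0, 165.0, 91.0] -> [-0.4234  0.0381 -0.0047] [-0.0004 -0.0005  0.0129] rows 3.1
[530.0, -250.0, 165.0, 89.0] -> [-0.6344  0.0556  0.    ] [ 0.     -0.      0.0222] rows 4.6
[553.2, -387.5, 120.0, 87.75] -> [-0.4569  0.0853  0.15  ] [ 0.     -0.      0.0139] rows 3.5
[302.8 230.1] [489.4  58.6  62.9  90.   90.9]
```

Call:
move_arm(rows="-0.1 0.01 0 0 0 0.005 1;-0.2 0.02 0 0 0 0.01 1;-0.3 0.03 0 0 0 0.013 1;-0.4 0.035 0 0 0 0.013 1;-0.423 0.038 -0.005 0 0 0.013 1;-0.423 0.038 -0.005 0 0 0.013 1;-0.423 0.038 -0.005 0 0 0.013 1")

```text
clock: 58.6
eef_pos: [509.5, -59.9, 164.4]
tool_rot: [-3.139, -0.001, 1.587]
force: [0.2, 0.1, -0.9]
width: 57.6
gripper_force: 65.2
```

Call:
move_arm(rows="-0.1 0.01 0 0 0 0.01 1;-0.22 0.02 0 0 0 0.02 1;-0.34 0.03 0 0 0 0.022 1;-0.46 0.04 0 0 0 0.022 1;-0.56 0.05 0 0 0 0.022 1;-0.634 0.056 0 0 0 0.022 1;-0.634 0.056 0 0 0 0.022 1;-0.634 0.056 0 0 0 0.022 1")

```text
clock: 59.27
eef_pos: [530.0, -249.4, 164.2]
tool_rot: [-3.14, -0.002, 1.553]
force: [0.8, 1.0, -1.5]
width: 57.8
gripper_force: 65.2
```

Call:
move_arm(rows="-0.1 0.02 0.03 0 0 0.01 1;-0.2 0.04 0.06 0 0 0.014 1;-0.3 0.06 0.1 0 0 0.014 1;-0.4 0.08 0.13 0 0 0.014 1;-0.457 0.085 0.15 0 0 0.014 1;-0.457 0.085 0.15 0 0 0.014 1;-0.457 0.085 0.15 0 0 0.014 1;-0.457 0.085 0.15 0 0 0.014 1;-0.457 0.085 0.15 0 0 0.014 1;-0.457 0.085 0.15 0 0 0.014 1;-0.457 0.085 0.15 0 0 0.014 1")

```text
clock: 60.18
eef_pos: [553.9, -386.2, 120.3]
tool_rot: [-3.141, -0.001, 1.533]
force: [-0.0, 0.6, -2.6]
width: 57.7
gripper_force: 65.2
```

```bash
python3 to.py 553.2 -387.5 30 87.75 553.2 -387.5 24 87.75
```

```text
at [ 553.9 -386.2  120.3] yaw 87.83 tilt [-1.7999e+02 -5.0000e-02] w 57.7 gf 65.2 F [-0.   0.6 -2.6] t 60.2
[553.2, -387.5, 30.0, 87.75] -> [-0.0047 -0.0019  0.3011] [-0.0002 -0.0006  0.0008] rows 2.2
[553.2, -387.5, 24.0, 87.75] -> [ 0.   -0.    0.02] [0. 0. 0.] rows 0.1
```

Call:
move_arm(rows="-0.003 -0.002 0.1 0 0 0 1;-0.003 -0.002 0.18 0 0 0 1;-0.003 -0.002 0.25 0 0 0 1;-0.003 -0.002 0.28 0 0 0 1;-0.003 -0.002 0.295 0 0 0 1;-0.003 -0.002 0.305 0 0 0 1;-0.003 -0.002 0.312 0 0 0 1;-0.003 -0.002 0.317 0 0 0 1;-0.003 -0.002 0.317 0 0 0 1;-0.003 -0.002 0.317 0 0 0 1")

```text
clock: 61.02
eef_pos: [552.8, -388.8, 25.7]
tool_rot: [3.141, 0.0, 1.531]
force: [-0.5, -0.2, -1.8]
width: 57.7
gripper_force: 65.2
```

```bash
python3 to.py
```

```text
at [ 552.8 -388.8   25.7] yaw 87.73 tilt [1.7999e+02 2.0000e-02] w 57.7 gf 65.2 F [-0.5 -0.2 -1.8] t 61.0
```

Still hanging; lower about 2 mm until it touches.

Call:
move_arm(rows="0 0 0.003 0 0 0 1;0 0 0.006 0 0 0 1;0 0 0.007 0 0 0 1;0 0 0.007 0 0 0 1")

```text
clock: 61.35
eef_pos: [552.7, -388.8, 23.7]
tool_rot: [3.142, -0.0, 1.531]
force: [-1.1, 1.4, 4.2]
width: 58.3
gripper_force: 66.0
```

Call:
move_arm(rows="0 0 0 0 0 0 0.2;0 0 0 0 0 0 -0.5;0 0 0 0 0 0 -0.8;0 0 0 0 0 0 -1;0 0 0 0 0 0 -1;0 0 0 0 0 0 -1;0 0 -0.1 0 0 0 -1;0 0 -0.25 0 0 0 -1;0 0 -0.4 0 0 0 -1;0 0 -0.55 0 0 0 -1;0 0 -0.6 0 0 0 -1;0 0 -0.6 0 0 0 -1")

```text
clock: 62.35
eef_pos: [554.4, -391.7, 209.7]
tool_rot: [3.134, 0.007, 1.531]
force: [-0.1, -1.0, -0.4]
width: 85.3
gripper_force: 0.0
```

```bash
python3 to.py 430 -420 250 87.7
python3 - <<'E'
from h import *
s=cam('side');t=cam('top')
save(s,'sA',(220,110,480,430),1.8);save(t,'tA',(150,160,500,320),.94)
A=cv2.imread('pics/sA.png');B=cv2.imread('pics/tA.png');C=np.zeros((A.shape[0],A.shape[1]+B.shape[1],3),np.uint8);C[:,:A.shape[1]]=A;C[:B.shape[0],-B.shape[1]:]=B;cv2.imwrite('pics/cA.png',C);print(C.shape)
E
```

```text
at [ 554.4 -391.7  209.7] yaw 87.72 tilt [179.56   0.4 ] w 85.3 gf 0.0 F [-0.1 -1.  -0.4] t 62.4
[430.0, -420.0, 250.0, 87.7] -> [-0.1116 -0.4096 -0.1367] [0.0049 0.0044 0.0003] rows 3.2
(576, 797, 3)
```

Retract a little so both the mat and the stack are visible, then take the final look.

Call:
move_arm(rows="0 -0.1 -0.04 0 0 0 -1;-0.05 -0.2 -0.08 0 0 0 -1;-0.1 -0.3 -0.12 0 0 0 -1;-0.11 -0.4 -0.13 0 0 0 -1;-0.11 -0.4 -0.13 0 0 0 -1;-0.11 -0.4 -0.13 0 0 0 -1;-0.11 -0.4 -0.13 0 0 0 -1;-0.11 -0.4 -0.13 0 0 0 -1")

```text
clock: 63.12
eef_pos: [432.6, -415.6, 240.5]
tool_rot: [-3.14, -0.002, 1.533]
force: [0.6, -0.1, -1.3]
width: 85.1
gripper_force: 0.0
```

Run:
```python
from h import *
s=cam('side');t=cam('top')
save(s,'sA',(220,110,480,430),1.8);save(t,'tA',(150,160,500,320),.94)
A=cv2.imread('pics/sA.png');B=cv2.imread('pics/tA.png');C=np.zeros((A.shape[0],A.shape[1]+B.shape[1],3),np.uint8);C[:,:A.shape[1]]=A;C[:B.shape[0],-B.shape[1]:]=B;cv2.imwrite('pics/cA.png',C)
P=np.array([[ 583,-347,16.],[583,-427,16],[523,-427,16],[523,-347,16]])
pp=onz(t,(np.array([[317,144],[407,147],[404,213],[316,210]])/2.8+[330,160]),16)
print(quadinfo(s,edgequad(s,pp,4),16),quadinfo(t,edgequad(t,pp,4),16))
```

```text
(array([ 551.6, -388.5]), array([79.7, 59.8, 80.2, 62.7]), np.float64(-92.21), np.float64(177.11)) (array([ 550.9, -385. ]), array([84.2, 58.4, 79. , 63.1]), np.float64(-93.47), np.float64(178.09))
```

View pics/cA.png

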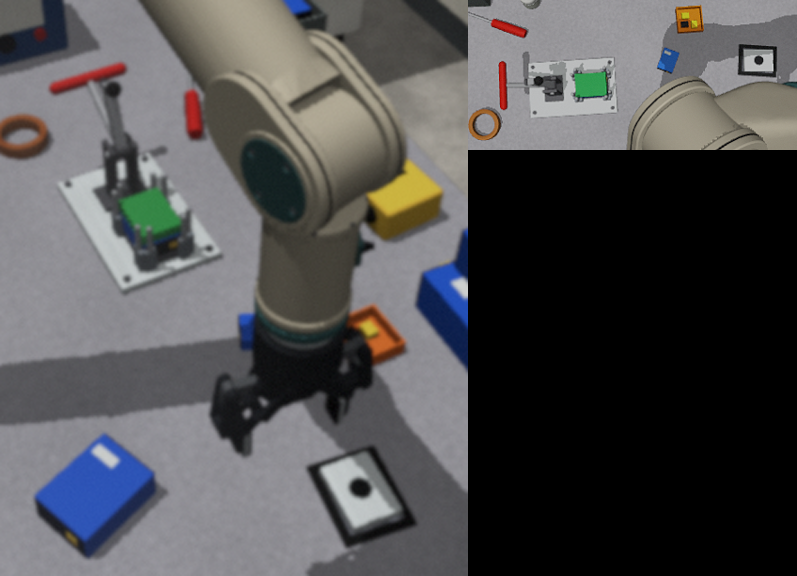

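The plate lies flat on its mat (crop (360,488)), the boards are stacked in the nest (crop (150,212)), and the clamp is open with the bar at crop (88,78). The robot touches nothing, so I'm handing in.

```bash
python3 -c "
from cell import *
print(finish_job())"
```

```text
the job is handed in; nothing more can be done
None
```

The job is done and handed in at about 63 s: pack and all three boards stacked in the nest, clamped unaided for about 3.5 s, clamp swung fully open and the plate back flat on its mat; my first board grasp closed above the board and pressed it with about 21 N, but it did not move.

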